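# Fetch the jaw cast from behind the jar and the bottle

### The job

Clear the powder jar and the black-capped dropper bottle from the front of the wooden case rack onto the dark ribbed side mat, both standing upright. Then take the white plaster jaw out of the pocket behind them and set it on the middle of the square metal scan plate, teeth up and square to the plate's edges. When the jaw is there, put the jar and the bottle back upright in the rack, each exactly where it stood at first, and let go of everything.

Things in the scene. Friction and masses are not known exactly. Their poses are not given: they have to be found in the camera images.
- jar: Loose powder jar with a white lid, 58 mm tall, lid 48 mm in diameter (from 44 mm up to the top), body 44 mm. Origin: centre of its underside, z up. At the start it stands on one of the rack's two front places (left or right varies).
- dropper: Loose dropper bottle with a black cap, 73 mm tall; body 26 mm in diameter up to 46 mm, cap above that about 18 mm at its widest, narrower to the top. Origin: centre of its underside, z up. Starts on the rack's other front place. Two other dropper bottles, with white caps, at the back left are not part of the job.
- cast: Loose white plaster jaw (dental cast), 56 mm along its x, 60 mm along its y, 28 mm high, teeth up; front and back faces (+-28 mm in x) upright up to 17 mm or more. Origin: centre of its underside, z up. Starts in the rack's pocket, its x along the rack's x within 0.04 rad. The cheeks box in its sides: grasp it fore and aft (along x), once the jar and the bottle are gone.
- case_rack: Light wooden case rack, fixed: floor board 170 (x) x 124 (y) mm, 4 mm thick. Origin: centre of its underside; x points to the rear, y to its left. Two front places (inlaid 52 mm circles, centres at x = -46, y = +-26 mm) hold the jar and the bottle; behind them is the jaw's pocket. The floor's rear edge has a lip (x = 79 to 85 mm, top at z = 16 mm).
- pocket (a point): Centre of the jaw's pocket, on the rack floor (rack x = 12, y = 0, z = 4 mm), axes as the rack's. Upright cheeks on both sides: inner faces at y = +-36 mm, 6 mm thick, x from -31 to +31 mm, tops 32 mm above the floor. Open to the front, where the jar and the bottle stand only 4 to 17 mm from the jaw, and to the rear, where 39 mm are free behind the jaw.
- side_mat: Dark ribbed rubber mat, 100 (x) x 144 (y) mm, top at z = 3 mm, fixed: the side area. Origin: centre of its underside.
- scan_plate: Square metal scan plate, 90 x 90 mm, with two crossing engraved lines, fixed. Origin: centre of its underside; its top is at z = 12 mm; x and y along its edges.

How it is judged:
By the outcome, as a careful person would: the job done as asked, in the order asked, and still so for the second after the job is handed in, with the robot touching nothing.
It also fails if it takes over 112 s, if anything falls off the work surface, if the arm or the gripper's body presses on something with over 40 N, if the wrist force passes 120 N, or if a joint passes its speed limit or range.

### The arm

A 6-joint arm with a two-finger parallel gripper is mounted at the origin on a cart in front of the work surface, level with it; the furniture and walls round the work are solid. World frame = base frame: x ahead of the robot, y to its left, z up, the work surface at z = 0. Lengths are in m, angles in rad, forces in N, time in s.
With the tool pointing down it reaches from about 0.35 to 0.775 m from the base axis. Payload 7.3 kg.
Tool frame: the origin (TCP) lies at the very end of the fingers, on their centre line; the grasp point (between the pads) lies 19 mm behind it; x points along the fingers, y is the direction in which the jaws open and shut, and the axes are right-handed (so a half turn about x gives the same grasp; the last joint's range is limited). The gripper opens to 92 mm and grips with 3 to 60 N. Pads are 19 mm wide; open, the fingers measure 130 mm over their backs; the gripper's body (75 mm by 190 mm) begins 47 mm behind the grasp point.
Start: joints at [-1.492, 0.342, 1.524, -0, 1.275, -0.146], TCP at [0.117, -0.512, 0.227] pointing down, gripper open.
Joint ranges: [-2.53, 2.53], [-0.77, 2.02], [0.04, 2.7], [-1, 4.14], [0.28, 2.66], [-3.11, 3.11]. Speed limits (rad/s): [2.57, 2.57, 3.14, 3.14, 3.14, 3.14].

### API

Orientations are given as [roll, pitch, yaw] about the fixed x, y, z axes, in that order (R = Rz(yaw) Ry(pitch) Rx(roll)).
In Python, from cell import robot gives the robot as it stands.
- The arm moves only by the tool play_rows, never from a script. Its argument "moves" is a list that holds one entry, the list of rows, each a list of 5 numbers: the shift along the tool's x, y, z in m, then the turn about the tool's x in degrees, then the opening, from -1 (shut) to 1 (fully open), so that 0 is half open. A call has exactly 10 rows; each row shifts and turns the pose as measured when the row begins, along the tool's axes as they then stand; what a row does not reach is not made up. A row lasts 1/10 s, in which the tool goes at most 50 mm and 8.59 degrees, less where a joint would pass 70% of its speed; a pose out of reach is approached as far as the arm can. A call with a gripper value outside its range is refused whole. The fingers move at their own pace and stop on an object; "grip_force" is the grip in N (left out, the last holds). Time passes only in rows, so rows that do not move let the fingers close, or fill a call up. It gives the time, the measured TCP pose, the force and the opening at its end, in the units of the state.
- robot.observe(): the state, without advancing time (a new reading comes with each control period).
- robot.read_camera(name): name is "side" or "top"; returns the picture (420x560x3 uint8, red, green, blue); there is no depth.
- robot.get_calibration(name): a dict with "mtx" (3x3 intrinsics, pixels), "view" (4x4, takes a point from world to camera coordinates). Camera axes: x right, y up, looking along -z (the intrinsics and any distortion apply to the point x, -y, -z); pixel columns grow to the right and rows downward; lengths in m; the calibration is good to about 2 mm. A picture is of the moment at which its call begins. get_calibration takes no time and is no camera call.
- robot.hand_in(): hands the job in, once; it reports no verdict.
Trained networks look in the newest picture that a camera, given by its name, has taken for a name from the list of things; names that differ only in an ending like _2 or _b are one class to them, and where a whole thing is asked for, a point or a joint stands for the part that bears it (a point fixed in the world has none). Each returns a list of dicts, best first, with "score" (0 to 1); they miss things now and then, are a little off and sometimes report something else, mostly with a low value. They report only what shows in the picture. A call takes as long as a camera call.
- robot.spot_in(camera, label): "point" ([column, row] in pixels, amid what is visible of it).
The state is a dict: "time": time; "qpos": joint angles; "qvel": joint speeds; "joint_efforts": joint torques, N m; "tool_pos": TCP position; "tool_rot": TCP orientation; "contact_force": force on the tool from outside, world axes, zero at the start; "torque": the same for the moment, N m; "opening": finger opening in m.
Only numpy, scipy, OpenCV 4.12 (cv2) and the standard library are available. Lean on these libraries where they do the work, as an engineer would, in place of code of your own. Each camera call takes 0.05 s, during which the arm holds its last target.

## Working session

There is one attempt and no reset: what is moved stays moved. The work goes in short steps, Python scripts to look and compute and a tool call to move; the robot and the scene stay as the last step left them, time stands still between calls to the robot, and variables do not carry over. Pictures are saved under pics/ and viewed, and the job is handed in when it is done.

Besides the shell and the picture viewer there is one more tool, called as name([rows], argument=value, ...), one row to a line, values as JSON. play_rows: Moves the arm, as the interface text tells. Its arguments: {"type":"object","properties":{"moves":{"type":"array"},"grip_force":{"type":"number"}},"required":["moves"]}

```bash
ls; mkdir -p pics; python3 - <<'E'
from cell import robot
import cv2
print(robot.observe())
for n in("side","top"):
    im=robot.read_camera(n); cv2.imwrite(f"pics/{n}0.png",im[:,:,::-1])
    c=robot.get_calibration(n);print(n,c)
    for l in("jar","dropper","cast","case_rack","side_mat","scan_plate"):
        print(l,[(x["point"],round(x["score"],2)) for x in robot.spot_in(n,l)][:3])
E
```

```text
pics
{'time': 0.0, 'qpos': array([-1.49199293e+00,  3.42731670e-01,  1.52500848e+00,  1.58722283e-05,
        1.27539596e+00, -1.46017366e-01]), 'qvel': array([ 0.00210395, -0.0001177 ,  0.00041334,  0.00104676,  0.00121303,
       -0.000982  ]), 'joint_efforts': array([-3.35640041e-03, -4.31246674e+01, -2.44223464e+01,  7.15253293e-02,
        5.60526608e-02, -1.22711663e-04]), 'tool_pos': array([ 0.11702469, -0.51137882,  0.2260433 ]), 'tool_rot': array([-1.72664688,  1.56925279,  1.63976191]), 'contact_force': array([-0.90509657, -0.07635534, -0.61156463]), 'torque': array([ 0.04130653, -0.00555861,  0.01097466]), 'opening': 0.09206454227083137}
side {'mtx': array([[435.56464301,   0.        , 285.5446346 ],
       [  0.        , 435.56464301, 208.91744809],
       [  0.        ,   0.        ,   1.        ]]), 'view': array([[ 0.95112416, -0.3078558 ,  0.0242413 , -0.4256198 ],
       [ 0.12831621,  0.46539339,  0.87575336, -0.13397113],
       [-0.28088749, -0.82983963,  0.48214978, -0.64153921],
       [ 0.        ,  0.        ,  0.        ,  1.        ]])}
jar [([302.7, 235.3], 0.58), ([318.8, 253.3], 0.31)]
dropper []
cast [([343.3, 250.7], 0.74)]
case_rack [([361.7, 255.6], 0.89)]
side_mat [([280.8, 211.7], 0.75), ([363.4, 254.6], 0.36)]
scan_plate [([269.6, 174.1], 0.81), ([340.1, 250.2], 0.26)]
top {'mtx': array([[514.16774474,   0.        , 276.12918697],
       [  0.        , 514.16774474, 208.97001347],
       [  0.        ,   0.        ,   1.        ]]), 'view': array([[ 0.00752692, -0.99996771, -0.00281413,  0.10143932],
       [ 0.98704799,  0.00697863,  0.16027342, -0.4952308 ],
       [-0.1602486 , -0.00398405,  0.98706865, -1.04235632],
       [ 0.        ,  0.        ,  0.        ,  1.        ]])}
jar [([334.6, 215.8], 0.74)]
dropper [([365.0, 220.9], 0.64)]
cast [([348.1, 193.5], 0.95)]
case_rack [([353.5, 207.6], 0.59)]
side_mat [([261.9, 221.6], 0.78)]
scan_plate [([181.9, 200.6], 0.89)]
```

View pics/side0.png

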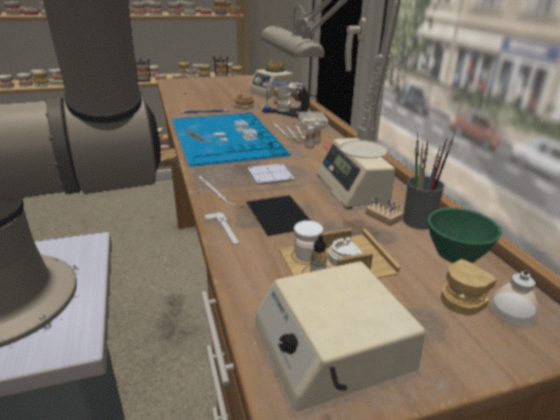

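View pics/top0.png

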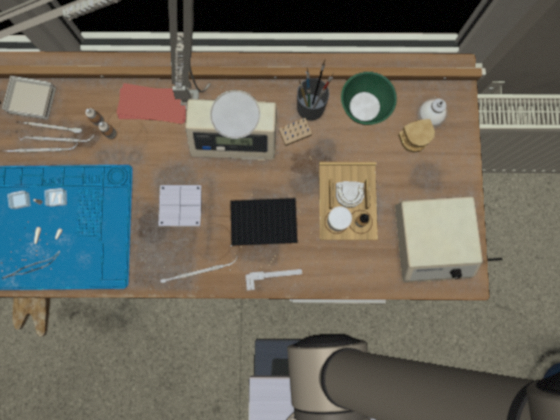

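```bash
python3 - <<'E'
import cv2
a=cv2.imread("pics/top0.png")[150:260,130:420]; cv2.imwrite("pics/top0z.png",cv2.resize(a,None,fx=2.75,fy=2.75,interpolation=cv2.INTER_CUBIC))
a=cv2.imread("pics/side0.png")[120:330,200:480]; cv2.imwrite("pics/side0z.png",cv2.resize(a,None,fx=2.8,fy=2.8,interpolation=cv2.INTER_CUBIC))
E
```

```text
(no output)
```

View pics/top0z.png

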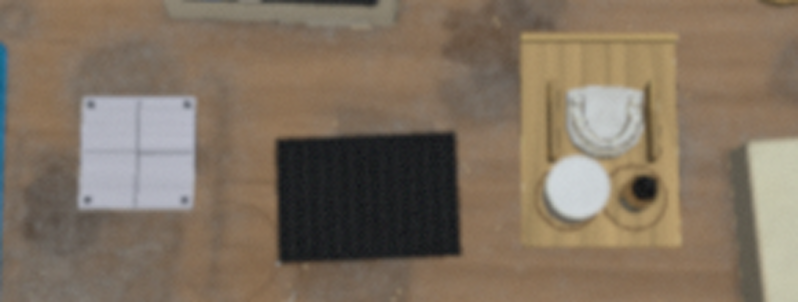

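View pics/side0z.png

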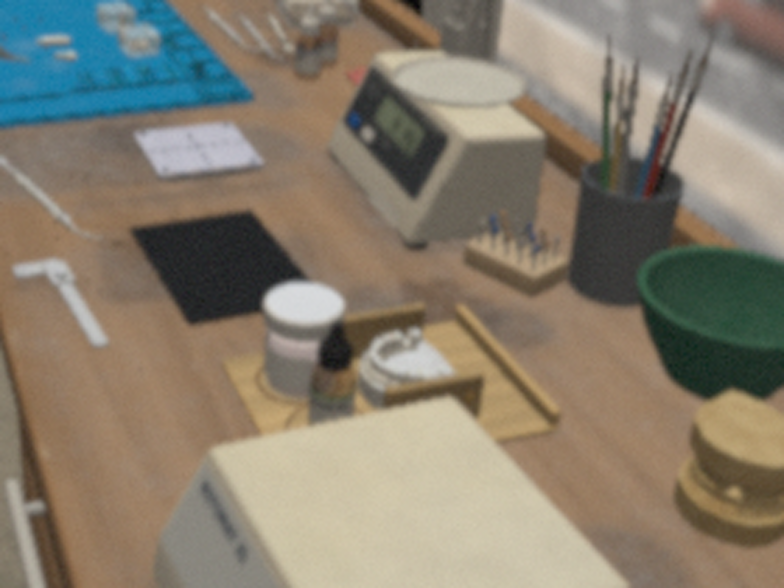

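```bash
cat > h.py <<'E'
from cell import robot
import numpy as np, cv2
def ray(n,px):
    c=robot.get_calibration(n);K=c["mtx"];V=c["view"]
    p=np.c_[np.atleast_2d(px),np.ones(len(np.atleast_2d(px)))]
    d=(np.linalg.inv(K)@p.T).T*[1,-1,-1]
    R=V[:3,:3];C=-R.T@V[:3,3]
    return C,d@R
def unproj(n,px,z):
    C,d=ray(n,px); t=(z-C[2])/d[:,2]; return C+d*t[:,None]
def proj(n,P):
    c=robot.get_calibration(n);K=c["mtx"];V=c["view"]
    q=np.atleast_2d(P)@V[:3,:3].T+V[:3,3]; q=q*[1,-1,-1]
    q=q@K.T; return q[:,:2]/q[:,2:]
def rectify(n,im,z,x0,x1,y0,y1,s=0.0005):
    # rows: x decreasing downward, cols: y decreasing to right
    c=np.array([[x1,y1,z],[x1,y0,z],[x0,y0,z],[x0,y1,z]])
    W=int(round((y1-y0)/s));H=int(round((x1-x0)/s))
    M=cv2.getPerspectiveTransform(proj(n,c).astype(np.float32),np.float32([[0,0],[W,0],[W,H],[0,H]]))
    return cv2.warpPerspective(im,M,(W,H),flags=cv2.INTER_CUBIC)
E
python3 - <<'E'
from h import *
for nm,p,z in(("plate",[181.9,200.6],.012),("mat",[261.9,221.6],.003),("rack",[350,207],.004),("jar",[339.5,218],.058),("drop",[365,219],.073),("cast",[348,194],.02)):
    print(nm,unproj("top",p,z).round(4))
im=cv2.imread("pics/top0.png")
P=unproj("top",[350,207],.004)[0]
for nm,c,z in (("rack",P,.004),("plate",unproj("top",[181.9,200.6],.012)[0],.012)):
    r=rectify("top",im,z,c[0]-.12,c[0]+.12,c[1]-.12,c[1]+.12,.0004)
    cv2.imwrite(f"pics/rect_{nm}.png",r)
    print(nm,c)
E
```

```text
plate [[0.516  0.3095 0.012 ]]
mat [[0.4725 0.1359 0.003 ]]
rack [[ 0.5058 -0.0556  0.004 ]]
jar [[ 0.4736 -0.0259  0.058 ]]
drop [[ 0.4698 -0.0759  0.073 ]]
cast [[ 0.5315 -0.0494  0.02  ]]
rack [ 0.50581719 -0.05556887  0.004     ]
plate [0.51597178 0.30953547 0.012     ]
```

View pics/rect_rack.png

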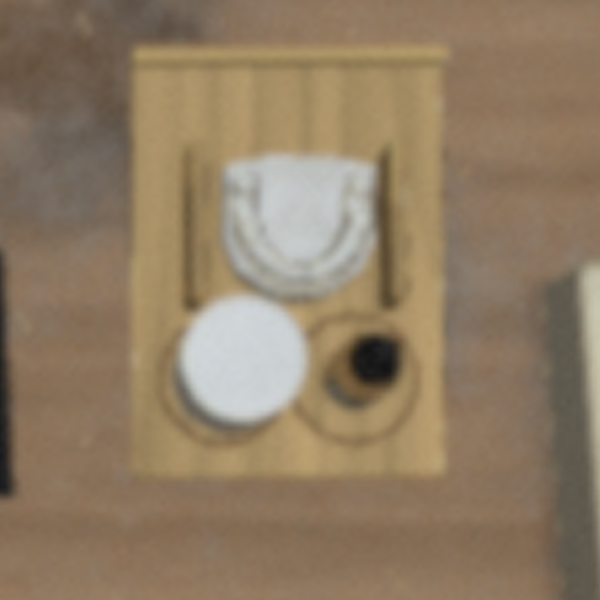

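View pics/rect_plate.png

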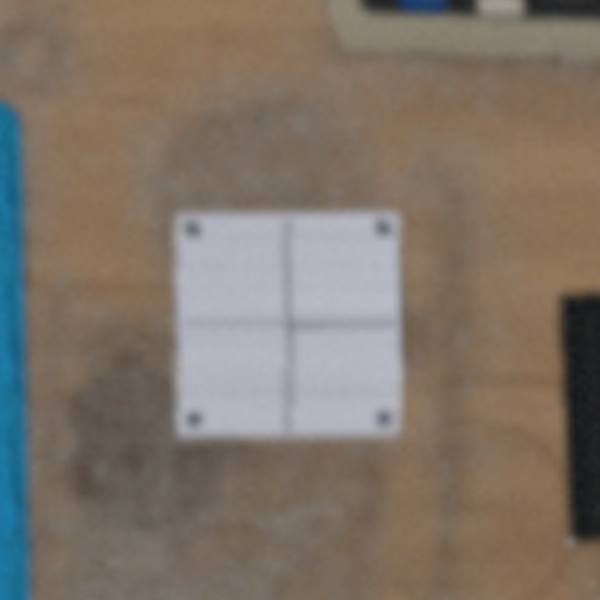

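```bash
cat >> h.py <<'E'
def tri(pt,ps):
    A=[];b=[]
    for n,p in(("top",pt),("side",ps)):
        C,d=ray(n,p);d=d[0]/np.linalg.norm(d[0]);M=np.eye(3)-np.outer(d,d);A.append(M);b.append(M@C)
    A=np.vstack(A);b=np.hstack(b);x,r,_,_=np.linalg.lstsq(A,b,rcond=None);return x,np.sqrt(r)
E
python3 - <<'E'
from h import *
from scipy.spatial.transform import Rotation as Ro
o=robot.observe();R=Ro.from_euler("xyz",o["tool_rot"]).as_matrix();print(R.round(4))
print("box",tri([401,203],[370,268]),tri([405,267],[268,300]))
print("cap top",tri([365,219],[320.5,237]),"lid",tri([339.5,218],[308.7,228.5]))
C,_=ray("side",[0,0]);print(C,ray("top",[0,0])[0])
im=cv2.imread("pics/top0.png")
# plate
c=np.array([.506,.314]);s=.0002
r=rectify("top",im,.012,c[0]-.08,c[0]+.08,c[1]-.08,c[1]+.08,s)
h=cv2.cvtColor(r,cv2.COLOR_BGR2HSV);m=((h[...,1]<45)&(h[...,2]>130)).astype(np.uint8)
m=cv2.morphologyEx(m,cv2.MORPH_CLOSE,np.ones((25,25)));m=cv2.morphologyEx(m,cv2.MORPH_OPEN,np.ones((41,41)))
cs=max(cv2.findContours(m,0,1)[0],key=cv2.contourArea);q=cv2.minAreaRect(cs)
print("plate",c[0]+.08-q[0][1]*s,c[1]+.08-q[0][0]*s,np.array(q[1])*s,q[2])
def circ(c,z,test,nm):
    r=rectify("top",im,z,c[0]-.05,c[0]+.05,c[1]-.05,c[1]+.05,s)
    m=test(cv2.cvtColor(r,cv2.COLOR_BGR2HSV)).astype(np.uint8);m=cv2.morphologyEx(m,cv2.MORPH_OPEN,np.ones((25,25)))
    n,l,st,ce=cv2.connectedComponentsWithStats(m)
    for i in range(1,n): print(nm,c[0]+.05-ce[i][1]*s,c[1]+.05-ce[i][0]*s,st[i][2:]*[s,s,s*s])
    cv2.imwrite(f"pics/m_{nm}.png",np.hstack([r,cv2.merge([m*255]*3)])[::2,::2])
circ([.4736,-.0259],.058+.004,lambda h:(h[...,1]<50)&(h[...,2]>150),"jar")
circ([.4698,-.0759],.075,lambda h:(h[...,2]<60),"cap")
circ([.5315,-.0494],.03,lambda h:(h[...,1]<50)&(h[...,2]>130),"cast")
# rack floor
c=np.array([.52,-.051]);r=rectify("top",im,.004,c[0]-.11,c[0]+.11,c[1]-.08,c[1]+.08,s)
h=cv2.cvtColor(r,cv2.COLOR_BGR2HSV)
for row in(200,500,700,900,1000): print(row,[tuple(h[row,x]) for x in(60,90,150,300,650,740)])
np.save("/tmp/rr.npy",r)
E
```

```text
[[ 0.000e+00  2.229e-01 -9.748e-01]
 [-2.000e-04 -9.748e-01 -2.229e-01]
 [-1.000e+00  2.000e-04  0.000e+00]]
box (array([ 0.51350879, -0.15636424,  0.06247264]), array([0.01255066])) (array([ 0.37211028, -0.16078724,  0.04297488]), array([0.00382505]))
cap top (array([ 0.47344144, -0.07700089,  0.07420224]), array([0.00566079])) lid (array([ 0.47556052, -0.02637552,  0.05976305]), array([0.00320346]))
[ 0.2418076  -0.6010549   0.43696123] [0.3210169  0.10073928 1.10853503]
plate 0.5061 0.3144000122070313 [0.09342733 0.09366532] 89.42705535888672
jar 0.512875415236788 -0.046931235415236784 [0.0576    0.025     0.0011656]
jar 0.47437686675800655 -0.026037283781469432 [0.049      0.0486     0.00186848]
cap 0.4714434294000363 -0.07340201196302337 [0.0158     0.016      0.00022068]
cast 0.5227139281075872 -0.04624693954501655 [0.0766     0.0772     0.00381904]
200 [(np.uint8(16), np.uint8(70), np.uint8(109)), (np.uint8(19), np.uint8(100), np.uint8(145)), (np.uint8(19), np.uint8(102), np.uint8(170)), (np.uint8(19), np.uint8(101), np.uint8(177)), (np.uint8(19), np.uint8(100), np.uint8(165))
[... 453 characters left out ...]
int8(156)), (np.uint8(99), np.uint8(12), np.uint8(216)), (np.uint8(19), np.uint8(99), np.uint8(173)), (np.uint8(15), np.uint8(59), np.uint8(135))]
900 [(np.uint8(15), np.uint8(90), np.uint8(136)), (np.uint8(18), np.uint8(99), np.uint8(149)), (np.uint8(19), np.uint8(102), np.uint8(162)), (np.uint8(17), np.uint8(102), np.uint8(137)), (np.uint8(20), np.uint8(101), np.uint8(174)), (np.uint8(14), np.uint8(88), np.uint8(145))]
1000 [(np.uint8(14), np.uint8(84), np.uint8(136)), (np.uint8(14), np.uint8(87), np.uint8(137)), (np.uint8(15), np.uint8(84), np.uint8(136)), (np.uint8(14), np.uint8(89), np.uint8(134)), (np.uint8(15), np.uint8(92), np.uint8(136)), (np.uint8(16), np.uint8(86), np.uint8(137))]
```

View pics/m_jar.png

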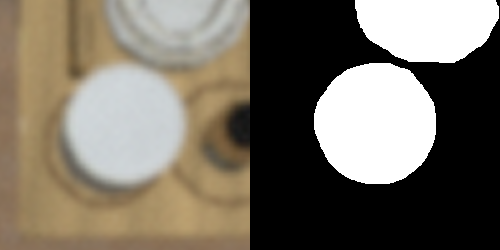

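View pics/m_cap.png

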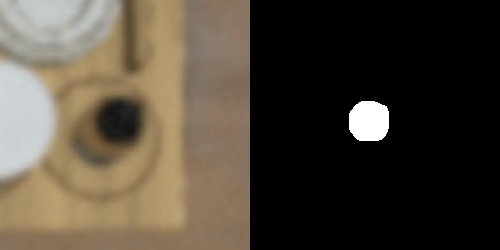

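View pics/m_cast.png

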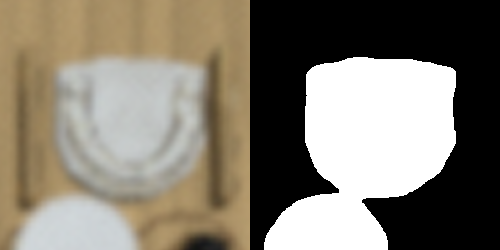

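```bash
python3 - <<'E'
from h import *
r=np.load("/tmp/rr.npy");s=.0002;c=np.array([.52,-.051])
h=cv2.cvtColor(cv2.GaussianBlur(r,(0,0),3),cv2.COLOR_BGR2HSV)
f=h[...,0].astype(float)
L=[];Rr=[];F=[]
for row in range(150,930,10):
    v=f[row]; i=[k for k in range(40,200) if v[k]<16.5<=v[k+1]]; j=[k for k in range(650,780) if v[k]>=16.5>v[k+1]]
    if i and row<930: L.append((row,i[-1]))
    if j: Rr.append((row,j[0]))
for col in range(120,680,10):
    v=f[:,col]; i=[k for k in range(880,1050) if v[k]>=16.5>v[k+1]]
    if i:F.append((col,i[0]))
def fit(P):
    P=np.array(P,float);
    for _ in range(5):
        p=np.polyfit(P[:,0],P[:,1],1);e=P[:,1]-np.polyval(p,P[:,0]);P=P[abs(e)<2*e.std()+.5]
    return p,e.std(),len(P)
a,b,g=fit(L),fit(Rr),fit(F);print(a,b,g)
mid=(np.polyval(a[0],550)+np.polyval(b[0],550))/2
w=(np.polyval(b[0],550)-np.polyval(a[0],550))*s
print("y mid at x=.52",c[1]+.08-mid*s,"w",w,"front x",c[0]+.11-np.polyval(g[0],400)*s, "yaws",np.array([a[0][0],b[0][0]]), -g[0][0])
# cast back edge and sides
im=cv2.imread("pics/top0.png")
for z in(.02,.025,.03):
    r=rectify("top",im,z,.48,.58,-.1,0,s)
    hh=cv2.cvtColor(cv2.GaussianBlur(r,(0,0),3),cv2.COLOR_BGR2HSV);S=hh[...,1].astype(float)
    B=[]
    for y in np.arange(-.075,-.025,.001):
        col=int((0-y)/s);v=S[:,col];i=[k for k in range(20,300) if v[k]>=60>v[k+1]]
        if i:B.append((y,.58-i[0]*s))
    p=fit(B);print(z,"back edge x at y=-.051",np.polyval(p[0],-.051),"slope dx/dy",p[0][0],p[1],p[2])
    for x in (.545,.55,.555):
        v=S[int((.58-x)/s)];k=np.where(v[100:420]<60)[0]+100;print(x,-k[0]*s,-k[-1]*s)
    v=S[:,int(.05/s)];k=np.where(v[80:]<60)[0]+80;print("x range at y -.05",.58-k[0]*s,.58-k[-1]*s)
E
```

```text
(array([2.59166348e-03, 7.78075524e+01]), np.float64(2.4014791915395994), 74) (array([8.30716227e-03, 7.07632610e+02]), np.float64(2.720620161368547), 73) (array([-5.5400538e-03,  9.8141708e+02]), np.float64(1.872400836503357), 55)
y mid at x=.52 -0.05014345165872825 w 0.12659371640203446 front x 0.43415978839689606 yaws [0.00259166 0.00830716] 0.005540053802494391
0.02 back edge x at y=-.051 0.5604090468187274 slope dx/dy -0.018093637454979754 0.0009384152460769334 50
0.545 -0.0224 -0.083
0.55 -0.022000000000000002 -0.08360000000000001
0.555 -0.023 -0.0838
x range at y -.05 0.5609999999999999 0.48019999999999996
0.025 back edge x at y=-.051 0.5592851188475392 slope dx/dy -0.010237695078032502 0.0009211803482997439 50
0.545 -0.022000000000000002 -0.0824
0.55 -0.021400000000000002 -0.083
0.555 -0.023200000000000002 -0.08220000000000001
x range at y -.05 0.5598 0.48019999999999996
0.03 back edge x at y=-.051 0.5582060984393757 slope dx/dy -0.004196878751502618 0.0009475842590351513 50
0.545 -0.0212 -0.0818
0.55 -0.021 -0.08220000000000001
0.555 -0.024200000000000003 -0.0794
x range at y -.05 0.5586 0.48019999999999996
```

play_rows([
  [[0, 0, 0, -8.5, 0.5], [0, 0, 0, -8.5, 0.5], [0, 0, 0, -8.5, 0.5], [0, 0, 0, -8.5, 0.5], [0, 0, 0, -8.5, 0.5], [0, 0, 0, -8.5, 0.5], [0, 0, 0, -8.5, 0.5], [0, 0, 0, -8.5, 0.5], [0, 0, 0, -8.5, 0.5], [0, 0, 0, -8.5, 0.5]],
], grip_force=15)

```text
time: 1.7
tool_pos: [0.1171, -0.5118, 0.2269]
tool_rot: [0.137, 1.57, -1.275]
contact_force: [0.2, 0.0, 0.8]
opening: 0.069
```

```bash
cat > d.py <<'E'
import sys
from cell import robot
import numpy as np
from scipy.spatial.transform import Rotation as Ro
o=robot.observe();R=Ro.from_euler("xyz",o["tool_rot"]).as_matrix()
print("t",round(o["time"],2),"tcp",(o["tool_pos"]*1e3).round(1),"yaw",round(np.degrees(np.arctan2(R[1,1],R[0,1])),2),"tilt",(R[:2,0]*1e3).round(1),"q",o["qpos"].round(2),"F",o["contact_force"].round(1),"open",round(o["opening"]*1e3,1))
if len(sys.argv)>3:
    t=np.array([float(a) for a in sys.argv[1:4]])/1e3
    print("tool delta mm",((t-o["tool_pos"])@R*1e3).round(1))
E
python3 d.py 474.4 -26 200
```

```text
t 1.7 tcp [ 117.1 -511.8  226.9] yaw 9.08 tilt [ 0.1 -0.4] q [-1.49  0.34  1.52  0.    1.28 -1.65] F [0.2 0.  0.8] open 69.0
tool delta mm [  26.8  429.5 -423.3]
```

play_rows([
  [[0, 0, 0, 8.5, 0.5], [0, 0.0275, -0.0375, 0.3, 0.5], [0, 0.0275, -0.0375, 0, 0.5], [0, 0.0275, -0.0375, 0, 0.5], [0, 0.0275, -0.0375, 0, 0.5], [0, 0.0275, -0.0375, 0, 0.5], [0, 0.0275, -0.0375, 0, 0.5], [0, 0.0275, -0.0375, 0, 0.5], [0, 0.0275, -0.0375, 0, 0.5], [0, 0.0275, -0.0375, 0, 0.5]],
])

```text
time: 2.7
tool_pos: [0.3667, -0.165, 0.2265]
tool_rot: [0.545, 1.564, -1.028]
contact_force: [1.4, -1.0, 0.2]
opening: 0.0687
```

```bash
python3 d.py 474.4 -26 120
```

```text
t 2.7 tcp [ 366.7 -165.   226.5] yaw -0.08 tilt [ 3.4 -5.7] q [-0.61  0.11  1.83 -0.    1.19 -0.61] F [ 1.4 -1.   0.2] open 68.7
tool delta mm [ 106.   107.1 -139.8]
```

play_rows([
  [[0.01, 0.0268, -0.035, 0, 0.5], [0.01, 0.0268, -0.035, 0, 0.5], [0.01, 0.0268, -0.035, 0, 0.5], [0.01, 0.018, -0.023, -0.2, 0.5], [0.01, 0.008, -0.012, -0.2, 0.5], [0.02, 0, 0, 0, 0.5], [0.02, 0, 0, 0, 0.5], [0.01, 0, 0, 0, 0.5], [0, 0, 0, 0, 0.5], [0, 0, 0, 0, 0.5]],
])

```text
time: 3.7
tool_pos: [0.4822, -0.0132, 0.1249]
tool_rot: [0.966, 1.557, -0.589]
contact_force: [0.3, -0.3, 0.1]
opening: 0.0687
```

```bash
python3 d.py 474.4 -26 120;python3 - <<'E'
from h import *
import cv2
for n in("top","side"):
    im=robot.read_camera(n);a=im[130:300,250:450] if n=="top" else im[130:330,200:440]
    cv2.imwrite(f"pics/{n}1.png",cv2.resize(a[:,:,::-1],None,fx=3,fy=3,interpolation=cv2.INTER_CUBIC))
E
```

```text
t 3.7 tcp [482.2 -13.2 124.9] yaw 0.91 tilt [11.7 -7.8] q [-0.18  0.37  1.79 -0.01  0.96 -0.19] F [ 0.3 -0.3  0.1] open 68.7
tool delta mm [ 4.9 -8.1 12.7]
```

View pics/side1.png

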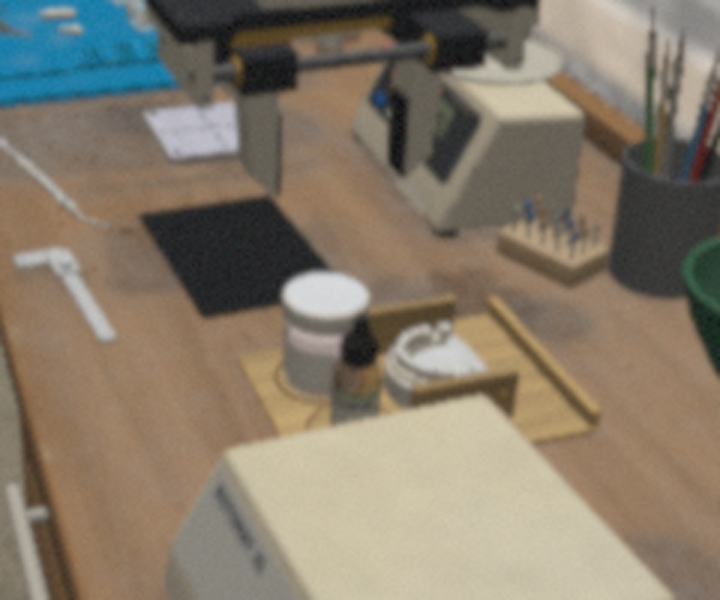

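View pics/top1.png

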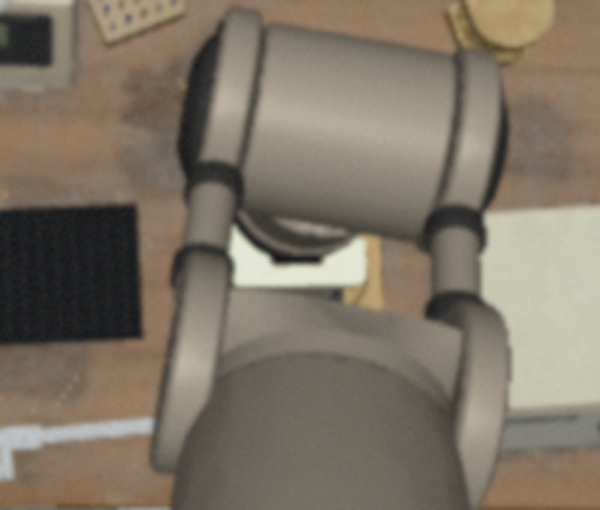

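play_rows([
  [[0.01, -0.004, 0.006, 0.6, 0.5], [0.01, -0.004, 0.006, 0, 0.5], [0.01, 0, 0, 0, 0.5], [0.01, 0, 0, 0, 0.5], [0.005, 0, 0, 0, 0.5], [0, 0, 0, 0, 0.5], [0, 0, 0, 0, 0.5], [0, 0, 0, 0, 0.5], [0, 0, 0, 0, 0.5], [0, 0, 0, 0, 0.5]],
])

```text
time: 4.8
tool_pos: [0.4766, -0.0275, 0.0794]
tool_rot: [1.104, 1.55, -0.464]
contact_force: [0.4, -0.1, 0.0]
opening: 0.069
```

```bash
python3 d.py 474.4 -26 38
```

```text
t 4.8 tcp [476.6 -27.5  79.4] yaw 0.15 tilt [18.7 -9.3] q [-0.21  0.43  1.86 -0.01  0.83 -0.21] F [ 0.4 -0.1  0. ] open 69.0
tool delta mm [41.4 -2.9 -1.9]
```

play_rows([
  [[0.008, -0.003, -0.001, 0, 0.5], [0.008, 0, 0, 0, 0.5], [0.008, 0, 0, 0, 0.5], [0.008, 0, 0, 0, 0.5], [0.006, 0, 0, 0, 0.5], [0.003, 0, 0, 0, 0.5], [0, 0, 0, 0, 0.5], [0, 0, 0, 0, 0.5], [0, 0, 0, 0, 0.5], [0, 0, 0, 0, 0.5]],
])

```text
time: 5.8
tool_pos: [0.4741, -0.0267, 0.0345]
tool_rot: [1.102, 1.55, -0.466]
contact_force: [0.2, -0.1, 0.1]
opening: 0.0692
```

```bash
python3 d.py 474.4 -26 38
```

```text
t 5.8 tcp [474.1 -26.7  34.5] yaw 0.16 tilt [18.5 -9.3] q [-0.21  0.5   1.91 -0.01  0.71 -0.21] F [ 0.2 -0.1  0.1] open 69.2
tool delta mm [-3.5  0.3 -0.7]
```

play_rows([
  [[-0.003, 0, 0, 0, 0.5], [0, 0, 0, 0, 0.5], [0, 0, 0, 0, 0.2], [0, 0, 0, 0, -0.2], [0, 0, 0, 0, -0.2], [0, 0, 0, 0, -0.2], [0, 0, 0, 0, -0.2], [0, 0, 0, 0, -0.2], [0, 0, 0, 0, -0.2], [0, 0, 0, 0, -0.2]],
], grip_force=20)

```text
time: 6.8
tool_pos: [0.4748, -0.0268, 0.0387]
tool_rot: [1.127, 1.548, -0.441]
contact_force: [1.1, -0.8, -0.3]
opening: 0.0463
```

```bash
python3 d.py 474.4 -26 38
```

```text
t 6.8 tcp [474.8 -26.8  38.7] yaw 0.16 tilt [20.7 -9.8] q [-0.21  0.5   1.91 -0.01  0.72 -0.21] F [ 1.1 -0.8 -0.3] open 46.3
tool delta mm [ 0.7 -0.4 -0.9]
```

play_rows([
  [[-0.01, 0, 0, 0, -0.3], [-0.02, 0, 0, 0, -0.3], [-0.02, 0, 0, 0, -0.3], [-0.02, 0, -0.02, 0, -0.3], [-0.01, 0, -0.03, 0, -0.3], [0, 0, -0.03, 0, -0.3], [0, 0, -0.03, 0, -0.3], [0, 0, -0.03, 0, -0.3], [0, 0, -0.03, 0, -0.3], [0, 0, -0.02, 0, -0.3]],
])

```text
time: 7.8
tool_pos: [0.4721, 0.1686, 0.1257]
tool_rot: [1.182, 1.547, -0.392]
contact_force: [0.3, 0.1, -0.9]
opening: 0.0468
```

```bash
python3 d.py 472 175 40
python3 - <<'E'
from h import *
for n in("top","side"):
    im=robot.read_camera(n);a=im[130:300,200:400] if n=="top" else im[130:330,200:440]
    cv2.imwrite(f"pics/{n}2.png",cv2.resize(a[:,:,::-1],None,fx=3,fy=3,interpolation=cv2.INTER_CUBIC))
E
```

```text
t 7.8 tcp [472.1 168.6 125.7] yaw -0.2 tilt [21.6 -9. ] q [ 0.2   0.4   1.75 -0.02  0.98  0.21] F [ 0.3  0.1 -0.9] open 46.8
tool delta mm [85.6 -2.  -7.2]
```

View pics/side2.png

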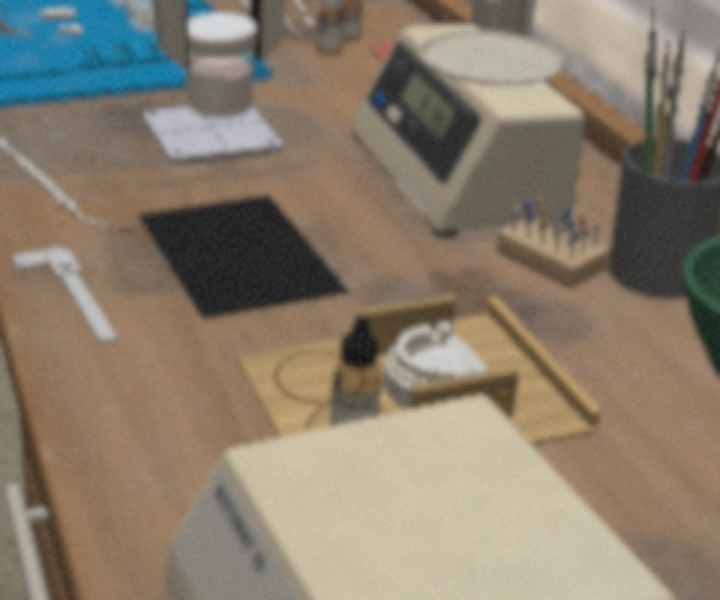

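play_rows([
  [[0.015, -0.001, -0.004, 0, -0.3], [0.015, -0.001, -0.003, 0, -0.3], [0.015, 0, 0, 0, -0.3], [0.015, 0, 0, 0, -0.3], [0.01, 0, 0, 0, -0.3], [0.008, 0, 0, 0, -0.3], [0.004, 0, 0, 0, -0.3], [0.001, 0, 0, 0, -0.3], [0, 0, 0, 0, -0.3], [0, 0, 0, 0, -0.3]],
])

```text
time: 8.9
tool_pos: [0.4732, 0.1715, 0.0433]
tool_rot: [1.201, 1.544, -0.372]
contact_force: [0.0, 0.3, -0.9]
opening: 0.0465
```

```bash
python3 d.py 472 175 38
```

```text
t 8.9 tcp [473.2 171.5  43.3] yaw -0.1 tilt [25.2 -9.8] q [ 0.2   0.52  1.83 -0.02  0.77  0.22] F [ 0.   0.3 -0.9] open 46.5
tool delta mm [ 5.2 -1.4 -3.6]
```

play_rows([
  [[0.003, 0, -0.001, 0, -0.3], [0.002, 0, 0, 0, -0.3], [0.001, 0, 0, 0, -0.3], [0, 0, 0, 0, -0.1], [0, 0, 0, 0, 0.1], [0, 0, 0, 0, 0.3], [0, 0, 0, 0, 0.4], [0, 0, 0, 0, 0.4], [-0.03, 0, 0, 0, 0.4], [-0.05, 0, 0, 0, 0.4]],
])

```text
time: 9.9
tool_pos: [0.4683, 0.1727, 0.1142]
tool_rot: [0.891, 1.552, -0.681]
contact_force: [2.3, 0.3, -0.8]
opening: 0.0642
```

```bash
python3 d.py 473.5 -76 200
```

```text
t 9.9 tcp [468.3 172.7 114.2] yaw -0.08 tilt [ 14.8 -12. ] q [ 0.21  0.42  1.76 -0.02  0.95  0.22] F [ 2.3  0.3 -0.8] open 64.2
tool delta mm [-82.7   6.8 249.7]
```

play_rows([
  [[-0.02, 0, 0.025, 8.5, 0.1], [0, 0.0037, 0.0247, 8.5, 0.1], [0, 0.0073, 0.0239, 8.5, 0.1], [0, 0.011, 0.0225, 8.5, 0.1], [0, 0.014, 0.0207, 8.5, 0.1], [0, 0.017, 0.0183, 8.5, 0.1], [0, 0.0197, 0.0154, 8.5, 0.1], [0, 0.0217, 0.0125, 8.5, 0.1], [0, 0.0233, 0.009, 8.5, 0.1], [0, 0.0244, 0.0056, 8.5, 0.1]],
])

```text
time: 10.9
tool_pos: [0.47, -0.0829, 0.1461]
tool_rot: [2.772, 1.538, -0.303]
contact_force: [0.1, 0.1, -0.2]
opening: 0.0507
```

```bash
python3 d.py 473.5 -76 110
python3 - <<'E'
from h import *
im=robot.read_camera("side");a=im[80:280,180:420]
cv2.imwrite("pics/side3.png",cv2.resize(a[:,:,::-1],None,fx=3,fy=3,interpolation=cv2.INTER_CUBIC))
E
```

```text
t 10.9 tcp [470.  -82.9 146.1] yaw -86.16 tilt [31.6 -9.9] q [-0.34  0.33  1.8   0.    0.99  1.17] F [ 0.1  0.1 -0.2] open 50.7
tool delta mm [36.1 -7.  -2.8]
```

View pics/side3.png

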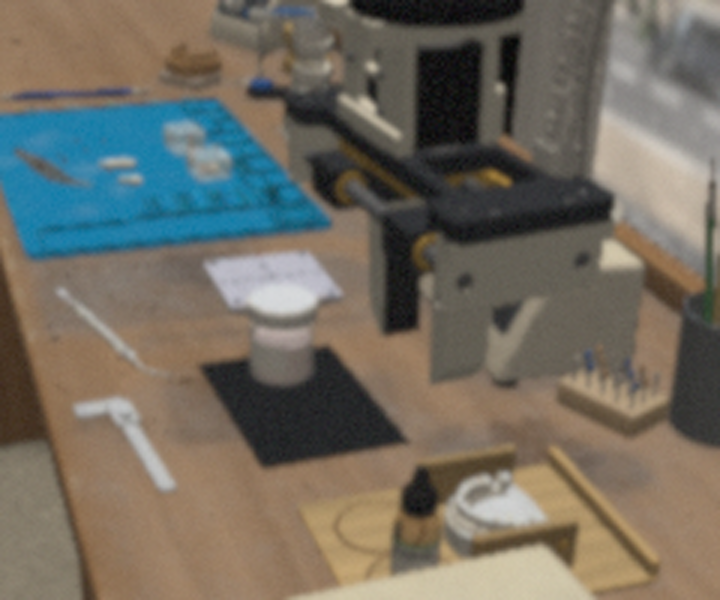

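play_rows([
  [[0, -0.007, -0.003, 3.9, 0.1], [0, 0, 0, 0, 0.1], [-0.04, 0, 0, 0, 0.1], [0, 0, 0, 0, 0.1], [0, 0, 0, 0, 0.1], [0.01, 0, 0, 0, 0.1], [0.01, 0, 0, 0, 0.1], [0.01, 0, 0, 0, 0.1], [0.01, 0, 0, 0, 0.1], [0, 0, 0, 0, 0.1]],
])

```text
time: 11.95
tool_pos: [0.4704, -0.079, 0.1406]
tool_rot: [2.772, 1.543, -0.373]
contact_force: [0.3, -0.7, -0.5]
opening: 0.0504
```

```bash
python3 d.py 473.5 -76 110
```

```text
t 11.95 tcp [470.4 -79.  140.6] yaw -90.17 tilt [ 25.9 -10.1] q [-0.33  0.33  1.8  -0.    0.98  1.25] F [ 0.3 -0.7 -0.5] open 50.4
tool delta mm [30.6 -3.3 -2.3]
```

play_rows([
  [[-0.05, -0.003, -0.002, 0, 0.1], [0, 0, 0, 0, 0.1], [0.01, 0, 0, 0, 0.1], [0.01, 0, 0, 0, 0.1], [0.01, 0, 0, 0, 0.1], [0.01, 0, 0, 0, 0.1], [0.01, 0, 0, 0, 0.1], [-0.05, 0, 0, 0, 0.1], [0, 0, 0, 0, 0.1], [0.01, 0, 0, 0, 0.1]],
])

```text
time: 12.95
tool_pos: [0.469, -0.0751, 0.1703]
tool_rot: [2.718, 1.557, -0.427]
contact_force: [-0.4, 0.5, -0.2]
opening: 0.0505
```

```bash
python3 d.py 473.5 -76 100
```

```text
t 12.95 tcp [469.  -75.1 170.3] yaw -90.19 tilt [12.6 -5.7] q [-0.32  0.3   1.75 -0.    1.07  1.26] F [-0.4  0.5 -0.2] open 50.5
tool delta mm [70.4  0.5 -3.7]
```

play_rows([
  [[0.008, 0, -0.003, 0, 0.1], [0.01, 0, -0.001, 0, 0.1], [0.01, 0, 0, 0, 0.1], [0.01, 0, 0, 0, 0.1], [0.01, 0, 0, 0, 0.1], [0.01, 0, 0, 0, 0.1], [0.01, 0, 0, 0, 0.1], [0.01, 0, 0, 0, 0.1], [0.005, 0, 0, 0, 0.1], [0, 0, 0, 0, 0.1]],
])

```text
time: 13.95
tool_pos: [0.4712, -0.0747, 0.0743]
tool_rot: [2.513, 1.566, -0.632]
contact_force: [0.2, -0.1, 0.6]
opening: 0.0507
```

```bash
python3 d.py 473.5 -76 20
python3 - <<'E'
from h import *
im=robot.read_camera("side");a=im[130:330,200:440]
cv2.imwrite("pics/side4.png",cv2.resize(a[:,:,::-1],None,fx=3,fy=3,interpolation=cv2.INTER_CUBIC))
E
```

```text
t 13.95 tcp [471.2 -74.7  74.3] yaw -90.19 tilt [ 4.1 -3. ] q [-0.32  0.44  1.86 -0.    0.84  1.26] F [ 0.2 -0.1  0.6] open 50.7
tool delta mm [54.3  1.2 -2.1]
```

View pics/side4.png

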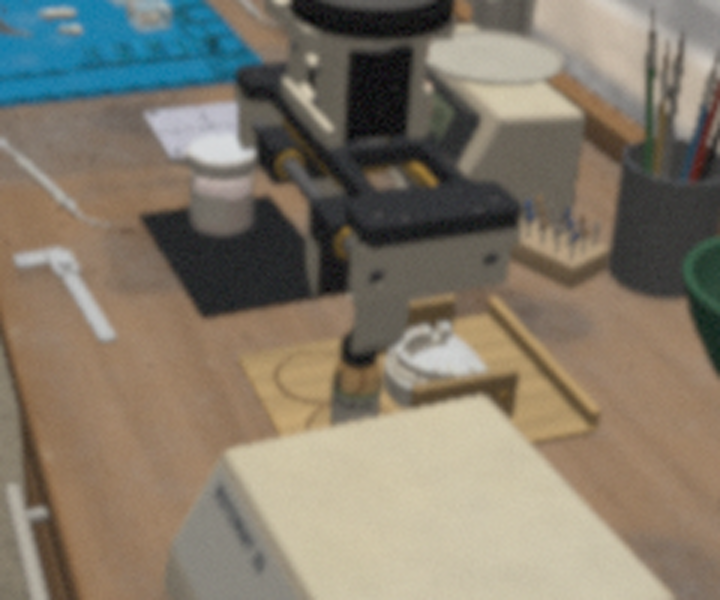

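play_rows([
  [[0.008, 0.001, -0.002, 0, 0.1], [0.008, 0, 0, 0, 0.1], [0.008, 0, 0, 0, 0.1], [0.008, 0, 0, 0, 0.1], [0.008, 0, 0, 0, 0.1], [0.006, 0, 0, 0, 0.1], [0.003, 0, 0, 0, 0.1], [0, 0, 0, 0, 0.1], [0, 0, 0, 0, 0.1], [0, 0, 0, 0, 0.1]],
])

```text
time: 15.0
tool_pos: [0.4747, -0.0763, 0.0221]
tool_rot: [2.626, 1.563, -0.519]
contact_force: [-0.8, -0.7, 0.0]
opening: 0.0507
```

```bash
python3 d.py 473.5 -76 20
```

```text
t 15.0 tcp [474.7 -76.3  22.1] yaw -90.19 tilt [ 6.6 -3.8] q [-0.32  0.54  1.89 -0.    0.71  1.26] F [-0.8 -0.7  0. ] open 50.7
tool delta mm [ 2.1 -0.3  1.3]
```

Grip and lift.

play_rows([
  [[0, 0, 0, 0, -0.2], [0, 0, 0, 0, -0.5], [0, 0, 0, 0, -0.6], [0, 0, 0, 0, -0.6], [0, 0, 0, 0, -0.6], [0, 0, 0, 0, -0.6], [0, 0, 0, 0, -0.6], [0, 0, 0, 0, -0.6], [0, 0, 0, 0, -0.6], [0, 0, 0, 0, -0.6]],
], grip_force=15)

```text
time: 16.0
tool_pos: [0.4752, -0.0764, 0.0229]
tool_rot: [2.662, 1.561, -0.483]
contact_force: [-0.2, -0.3, -0.2]
opening: 0.0255
```

```bash
python3 d.py 473.5 100 120
```

```text
t 16.0 tcp [475.2 -76.4  22.9] yaw -90.19 tilt [ 8.2 -4.3] q [-0.32  0.54  1.89 -0.    0.71  1.26] F [-0.2 -0.3 -0.2] open 25.5
tool delta mm [ -97.8 -176.     1.5]
```

play_rows([
  [[-0.01, 0, 0, 0, -0.6], [-0.02, 0, 0, 0, -0.6], [-0.02, 0, 0, 0, -0.6], [-0.02, -0.01, 0, 0, -0.6], [-0.01, -0.025, 0, 0, -0.6], [0, -0.03, 0, 0, -0.6], [0, -0.03, 0, 0, -0.6], [0, -0.03, 0, 0, -0.6], [0, -0.025, 0, 0, -0.6], [0, -0.015, 0, 0, -0.6]],
])

```text
time: 17.0
tool_pos: [0.4767, 0.0927, 0.1127]
tool_rot: [2.852, 1.555, -0.298]
contact_force: [0.7, 0.1, -0.8]
opening: 0.0258
```

```bash
python3 d.py 465 96 23
```

```text
t 17.0 tcp [476.7  92.7 112.7] yaw -90.5 tilt [15.  -4.6] q [ 0.04  0.39  1.8  -0.01  0.93  1.62] F [ 0.7  0.1 -0.8] open 25.8
tool delta mm [89.5 -3.6 13. ]
```

play_rows([
  [[0.01, -0.002, 0.004, 0, -0.6], [0.01, -0.001, 0.004, 0, -0.6], [0.01, 0, 0.004, 0, -0.6], [0.01, 0, 0, 0, -0.6], [0.01, 0, 0, 0, -0.6], [0.01, 0, 0, 0, -0.6], [0.01, 0, 0, 0, -0.6], [0.008, 0, 0, 0, -0.6], [0.004, 0, 0, 0, -0.6], [0, 0, 0, 0, -0.6]],
])

```text
time: 18.0
tool_pos: [0.465, 0.0946, 0.0253]
tool_rot: [2.831, 1.554, -0.317]
contact_force: [0.0, -0.0, 0.2]
opening: 0.0252
```

```bash
python3 d.py 465 96 22
```

```text
t 18.0 tcp [465.   94.6  25.3] yaw -90.39 tilt [15.8 -5.2] q [ 0.04  0.52  1.91 -0.01  0.69  1.63] F [ 0.  -0.   0.2] open 25.2
tool delta mm [ 3.3 -1.5  0.1]
```

play_rows([
  [[0.002, 0, 0, 0, -0.6], [0.002, 0, 0, 0, -0.6], [0, 0, 0, 0, -0.4], [0, 0, 0, 0, -0.3], [0, 0, 0, 0, -0.1], [0, 0, 0, 0, 0], [-0.01, 0, 0, 0, 0], [-0.02, 0, 0, 0, 0], [-0.03, 0, 0, 0, 0], [-0.03, 0, 0, 0, 0.2]],
])

```text
time: 19.0
tool_pos: [0.4621, 0.095, 0.1136]
tool_rot: [2.699, 1.558, -0.45]
contact_force: [0.8, -0.8, -0.2]
opening: 0.0505
```

```bash
python3 d.py 465 96 22
python3 - <<'E'
from h import *
for n in("top","side"):
    im=robot.read_camera(n);a=im[130:300,250:450] if n=="top" else im[130:330,200:440]
    cv2.imwrite(f"pics/{n}5.png",cv2.resize(a[:,:,::-1],None,fx=3,fy=3,interpolation=cv2.INTER_CUBIC))
E
```

```text
t 19.0 tcp [462.1  95.  113.6] yaw -90.37 tilt [11.2 -5.4] q [ 0.04  0.37  1.83 -0.01  0.92  1.63] F [ 0.8 -0.8 -0.2] open 50.5
tool delta mm [91.6 -1.5 -1.9]
```

View pics/side5.png

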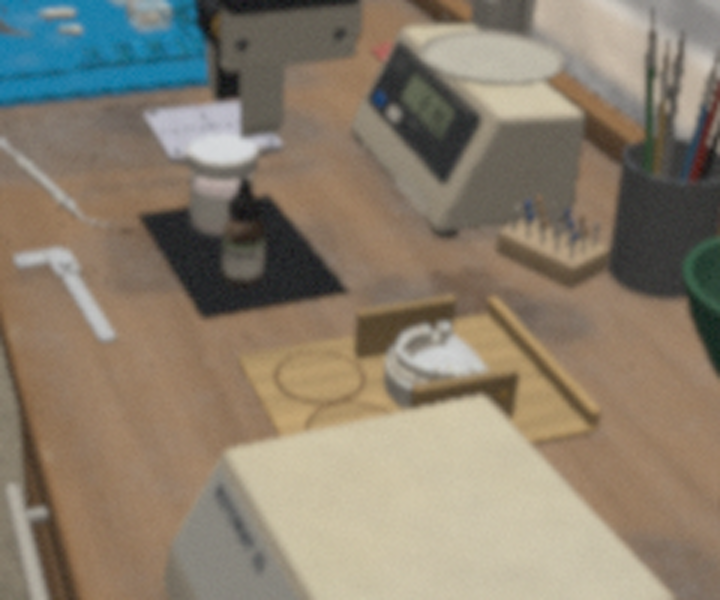

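View pics/top5.png

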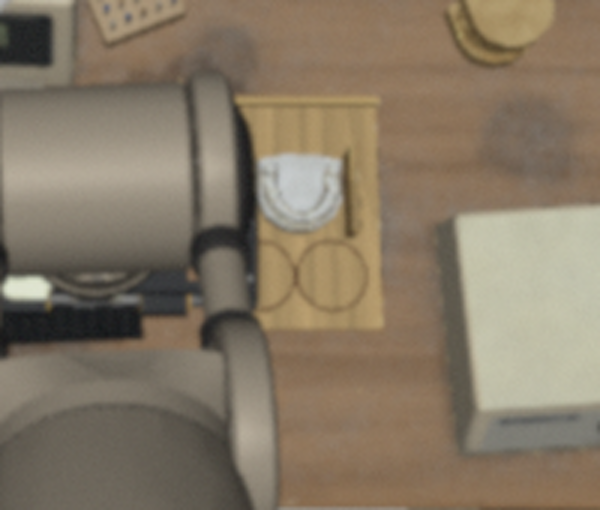

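```bash
python3 - <<'E'
import numpy as np
for i in range(10):
    t=np.radians(-90.4+8.6*i);dx,dy=7,-14.7
    print(round(dx*np.cos(t)+dy*np.sin(t),1),round(dx*np.sin(t)-dy*np.cos(t),1))
E
```

```text
14.7 -7.1
15.5 -4.8
16.1 -2.5
16.3 -0.0
16.1 2.4
15.6 4.8
14.7 7.1
13.4 9.2
11.9 11.1
10.1 12.7
```

play_rows([
  [[-0.03, 0.0147, -0.0071, -8.5, 0.6], [0, 0.0155, -0.0048, -8.5, 0.6], [0, 0.0161, -0.0025, -8.5, 0.6], [0, 0.0163, 0, -8.5, 0.6], [0, 0.0161, 0.0024, -8.5, 0.6], [0, 0.0156, 0.0048, -8.5, 0.6], [0, 0.0147, 0.0071, -8.5, 0.6], [0, 0.0134, 0.0092, -8.5, 0.6], [0, 0.0119, 0.0111, -8.5, 0.6], [0, 0.01, 0.0127, -8.5, 0.6]],
])

```text
time: 20.1
tool_pos: [0.5339, -0.0549, 0.151]
tool_rot: [1.427, 1.551, -0.217]
contact_force: [-0.4, -0.2, 0.5]
opening: 0.0733
```

```bash
python3 d.py 532 -51.5 100
```

```text
t 20.1 tcp [533.9 -54.9 151. ] yaw -4.18 tilt [19.  -4.2] q [-0.25  0.43  1.62  0.    1.08 -0.17] F [-0.4 -0.2  0.5] open 73.3
tool delta mm [50.9 -3.1 -3.4]
```

play_rows([
  [[0, -0.003, -0.003, -4.6, 0.6], [0, 0, 0, 0, 0.6], [-0.05, 0, 0, 0, 0.6], [0, 0, 0, 0, 0.6], [0.01, 0, 0, 0, 0.6], [0.01, 0, 0, 0, 0.6], [0.01, 0, 0, 0, 0.6], [0.01, 0, 0, 0, 0.6], [0.01, 0, 0, 0, 0.6], [0.01, 0, 0, 0, 0.6]],
])

```text
time: 21.1
tool_pos: [0.5293, -0.0527, 0.1338]
tool_rot: [1.326, 1.558, -0.242]
contact_force: [0.2, 0.8, -0.9]
opening: 0.0734
```

```bash
python3 d.py 532 -51.5 60
```

```text
t 21.1 tcp [529.3 -52.7 133.8] yaw 0.13 tilt [12.6 -3.1] q [-0.24  0.44  1.65  0.    1.04 -0.25] F [ 0.2  0.8 -0.9] open 73.4
tool delta mm [73.8  1.8 -1.4]
```

play_rows([
  [[-0.05, 0.002, -0.001, -0.3, 0.6], [0, 0, 0, 0, 0.6], [0.01, 0, 0, 0, 0.6], [0.01, 0, 0, 0, 0.6], [0.01, 0, 0, 0, 0.6], [0.01, 0, 0, 0, 0.6], [0.01, 0, 0, 0, 0.6], [0.01, 0, 0, 0, 0.6], [0.01, 0, 0, 0, 0.6], [0.01, 0, 0, 0, 0.6]],
])

```text
time: 22.1
tool_pos: [0.528, -0.051, 0.0899]
tool_rot: [1.325, 1.57, -0.239]
contact_force: [-1.1, 0.4, -0.3]
opening: 0.0738
```

```bash
python3 d.py 532 -51.5 60
```

```text
t 22.1 tcp [528.  -51.   89.9] yaw 0.4 tilt [ 0.6 -0.2] q [-0.24  0.5   1.69  0.    0.95 -0.25] F [-1.1  0.4 -0.3] open 73.8
tool delta mm [29.9  4.   0.5]
```

play_rows([
  [[0.008, 0.003, 0, 0, 0.6], [0.008, 0.001, 0, 0, 0.6], [0.008, 0, 0, 0, 0.6], [0.008, 0, 0, 0, 0.6], [0.008, 0, 0, 0, 0.6], [0.008, 0, 0, 0, 0.6], [0.008, 0, 0, 0, 0.6], [0.005, 0, 0, 0, 0.6], [0.003, 0, 0, 0, 0.6], [0, 0, 0, 0, 0.6]],
])

```text
time: 23.1
tool_pos: [0.532, -0.0509, 0.0189]
tool_rot: [-1.762, 1.57, 2.957]
contact_force: [-0.4, 0.1, -0.0]
opening: 0.0733
```

```bash
python3 d.py 532 -51.5 7.5
python3 - <<'E'
from h import *
im=robot.read_camera("side");a=im[160:310,240:440]
cv2.imwrite("pics/side6.png",cv2.resize(a[:,:,::-1],None,fx=4,fy=4,interpolation=cv2.INTER_CUBIC))
E
```

```text
t 23.1 tcp [532.  -50.9  18.9] yaw 0.4 tilt [-0.7  0.1] q [-0.24  0.61  1.74 -0.    0.79 -0.25] F [-0.4  0.1 -0. ] open 73.3
tool delta mm [11.4 -0.   0.6]
```

View pics/side6.png

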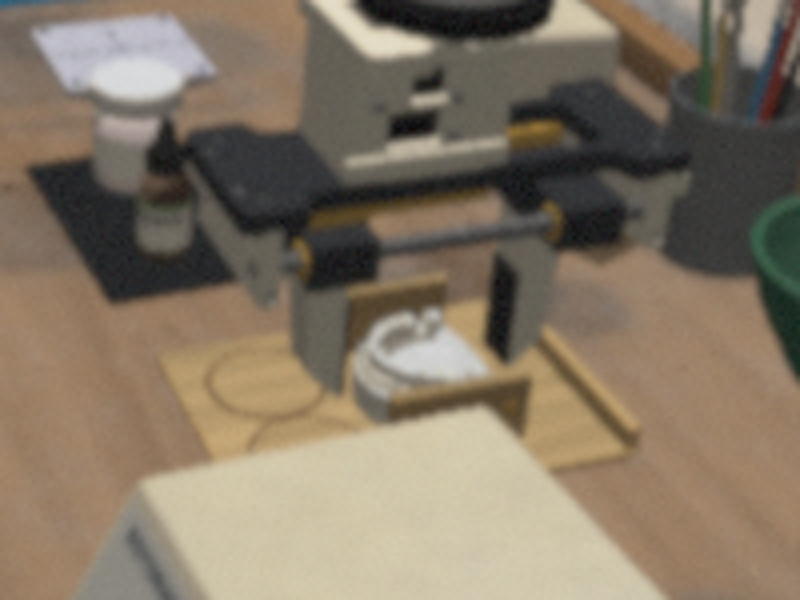

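play_rows([
  [[0.004, 0, 0, 0, 0.6], [0.004, 0, 0, 0, 0.6], [0.002, 0, 0, 0, 0.6], [0, 0, 0, 0, 0.4], [0, 0, 0, 0, 0.25], [0, 0, 0, 0, 0.1], [0, 0, 0, 0, 0], [0, 0, 0, 0, 0], [0, 0, 0, 0, 0], [0, 0, 0, 0, 0]],
], grip_force=20)

```text
time: 24.15
tool_pos: [0.5329, -0.0511, 0.0092]
tool_rot: [1.317, 1.569, -0.247]
contact_force: [0.1, -0.7, -0.3]
opening: 0.0549
```

```bash
python3 d.py 532 -51.5 7.5
```

```text
t 24.15 tcp [532.9 -51.1   9.2] yaw 0.4 tilt [ 1.6 -0.4] q [-0.24  0.63  1.74 -0.    0.77 -0.25] F [ 0.1 -0.7 -0.3] open 54.9
tool delta mm [ 1.7 -0.9  0.4]
```

play_rows([
  [[-0.01, 0, 0, 0, -0.1], [-0.02, 0, 0, 0, -0.1], [-0.025, 0, 0, 0, -0.1], [-0.025, 0, -0.005, 0, -0.1], [-0.02, 0, -0.015, 0, -0.1], [-0.01, -0.003, -0.025, 0, -0.1], [0, -0.003, -0.03, 0, -0.1], [0, -0.003, -0.03, 0, -0.1], [0, -0.003, -0.03, 0, -0.1], [0, -0.003, -0.03, 0, -0.1]],
])

```text
time: 25.15
tool_pos: [0.5177, 0.1157, 0.1311]
tool_rot: [1.483, 1.562, -0.088]
contact_force: [0.7, 0.0, -0.8]
opening: 0.0549
```

```bash
python3 d.py 506 314 80
```

```text
t 25.15 tcp [517.7 115.7 131.1] yaw -0.01 tilt [ 8.4 -0.7] q [ 0.08  0.44  1.65 -0.    1.04  0.08] F [ 0.7  0.  -0.8] open 54.9
tool delta mm [  50.8  -12.2 -198.3]
```

play_rows([
  [[0, -0.002, -0.03, 0, -0.1], [0, -0.002, -0.03, 0, -0.1], [0, -0.002, -0.03, 0, -0.1], [0, -0.002, -0.03, 0, -0.1], [0, -0.002, -0.025, -0.3, -0.1], [0, -0.001, -0.015, 0, -0.1], [0, 0, -0.005, 0, -0.1], [0, 0, 0, 0, -0.1], [-0.02, 0, 0, 0, -0.1], [0, 0, 0, 0, -0.1]],
])

```text
time: 26.15
tool_pos: [0.5044, 0.2886, 0.157]
tool_rot: [1.526, 1.559, -0.037]
contact_force: [1.1, 0.0, -0.6]
opening: 0.0549
```

```bash
python3 d.py 506 314 60
python3 - <<'E'
from h import *
im=cv2.imread("pics/top0.png")
c=np.array([.506,.314]);s=.0002
r=rectify("top",im,.012,c[0]-.07,c[0]+.07,c[1]-.07,c[1]+.07,s)
g=cv2.GaussianBlur(r,(0,0),3)
S=cv2.cvtColor(g,cv2.COLOR_BGR2HSV)[...,1].astype(float)
print(S[350,::50])
def edges(A):
    lo=[];hi=[]
    for k in range(170,530,4):
        v=A[k]; i=[j for j in range(60,200) if v[j]>=50>v[j+1]]; q=[j for j in range(500,640) if v[j]<=50<v[j+1]]
        if i: lo.append((k,i[0]+(v[i[0]]-50)/(v[i[0]]-v[i[0]+1])))
        if q: hi.append((k,q[-1]+(50-v[q[-1]])/(v[q[-1]+1]-v[q[-1]])))
    return [np.array(lo),np.array(hi)]
for nm,A in(("cols",S),("rows",S.T)):
    ps=[]
    for P in edges(A):
        p=np.polyfit(P[:,0]-350,P[:,1],1);e=P[:,1]-np.polyval(p,P[:,0]-350);k=abs(e)<2*e.std();p=np.polyfit(P[k,0]-350,P[k,1],1);ps.append(p);print(nm,p,e.std())
    print(nm,"mid",.07-np.mean([q[1] for q in ps])*s,"width",(ps[1][1]-ps[0][1])*s)
E
```

```text
t 26.15 tcp [504.4 288.6 157. ] yaw 0.46 tilt [12.1 -0.4] q [ 0.39  0.5   1.48 -0.01  1.15  0.38] F [ 1.1  0.  -0.6] open 54.9
tool delta mm [ 97.    0.7 -25.4]
[69. 75. 63. 18. 20. 17. 17. 18. 18. 21. 19. 18. 72. 75.]
cols [-2.81866419e-02  1.08442410e+02] 11.27200975750654
cols [1.31584587e-02 5.84483962e+02] 2.192126847740856
cols mid 0.0007073627422932438 width 0.0952083104526178
rows [7.38095970e-02 9.38917222e+01] 13.701259107430516
rows [-1.23946457e-02  5.91377193e+02] 10.799519594542362
rows mid 0.0014731084663891225 width 0.0994970941963597
```

```bash
cat > fit.py <<'E'
from h import *
from scipy.optimize import minimize
def fitplate(im):
    c=np.array([.506,.314]);s=.0005;w=.065
    r=rectify("top",im,.012,c[0]-w,c[0]+w,c[1]-w,c[1]+w,s).astype(float)
    ch=r[...,0]-0.55*r[...,2]   # blue minus part red
    n=r.shape[0];X=(c[0]+w-(np.arange(n)+.5)*s)[:,None]+np.zeros((n,n));Y=(c[1]+w-(np.arange(n)+.5)*s)[None]+np.zeros((n,n))
    def model(p):
        u=(X-p[0])*np.cos(p[2])+(Y-p[1])*np.sin(p[2]);v=-(X-p[0])*np.sin(p[2])+(Y-p[1])*np.cos(p[2])
        sg=lambda a:1/(1+np.exp(-np.clip((p[3]-abs(a))/.0008,-40,40)));return sg(u)*sg(v)
    def cost(q):
        m=model(np.array(q)*[1e-3,1e-3,1e-2,1e-3]);A=np.c_[m.ravel(),np.ones(m.size)];b,_,_,_=np.linalg.lstsq(A,ch.ravel(),rcond=None)
        return np.abs(A@b-ch.ravel()).mean()
    best=None
    for y in(-2,0,2):
        o=minimize(cost,[506,314,y,45],method="Nelder-Mead",options=dict(initial_simplex=np.array([[506,314,y,45],[508,314,y,45],[506,316,y,45],[506,314,y+2,45],[506,314,y,46]])))
        print(o.x,o.fun)
if __name__=="__main__":
    fitplate(cv2.imread("pics/top0.png"))
E
python3 fit.py
```

```text
[506.17607265 314.03944832   0.66143492  44.98999452] 3.831321564748678
[506.17612047 314.03947272   0.66147112  44.99002481] 3.831321572426246
[506.17619966 314.03935713   0.66120437  44.99000368] 3.831321601321689
```

play_rows([
  [[0, 0, -0.01, 0, -0.1], [0, 0, -0.01, 0, -0.1], [0, 0, -0.005, 0, -0.1], [-0.05, 0, 0, 0, -0.1], [0, 0, 0, 0, -0.1], [0.01, 0, 0, 0, -0.1], [0.01, 0, 0, 0, -0.1], [0.01, 0, 0, 0, -0.1], [0.01, 0, 0, 0, -0.1], [0.01, 0, 0, 0, -0.1]],
])

```text
time: 27.15
tool_pos: [0.5022, 0.3139, 0.1477]
tool_rot: [0.588, 1.565, -0.976]
contact_force: [0.2, -0.6, -0.5]
opening: 0.0549
```

```bash
python3 d.py 506 314 60
```

```text
t 27.15 tcp [502.2 313.9 147.7] yaw 0.34 tilt [ 3.2 -4.8] q [ 0.43  0.53  1.45 -0.01  1.16  0.43] F [ 0.2 -0.6 -0.5] open 54.9
tool delta mm [87.7  3.6 -0.5]
```

play_rows([
  [[0.01, 0.002, -0.001, 0, -0.1], [0.01, 0, 0, 0, -0.1], [0.01, 0, 0, 0, -0.1], [0.01, 0, 0, 0, -0.1], [0.01, 0, 0, 0, -0.1], [0.01, 0, 0, 0, -0.1], [0.01, 0, 0, 0, -0.1], [0.01, 0, 0, 0, -0.1], [0.01, 0, 0, 0, -0.1], [0.005, 0, 0, 0, -0.1]],
])

```text
time: 28.15
tool_pos: [0.5036, 0.3137, 0.0419]
tool_rot: [0.013, 1.565, -1.552]
contact_force: [0.0, -0.4, -0.7]
opening: 0.0549
```

```bash
python3 d.py 506.2 315 17.5
```

```text
t 28.15 tcp [503.6 313.7  41.9] yaw 0.32 tilt [ 0.1 -6.2] q [ 0.43  0.66  1.54 -0.01  0.94  0.43] F [ 0.  -0.4 -0.7] open 54.9
tool delta mm [24.4  2.6 -1.4]
```

play_rows([
  [[0.005, 0.001, -0.001, 0, -0.1], [0.005, 0.001, 0, 0, -0.1], [0.005, 0, 0, 0, -0.1], [0.003, 0, 0, 0, -0.1], [0.002, 0, 0, 0, -0.1], [0, 0, 0, 0, -0.1], [0, 0, 0, 0, -0.1], [0, 0, 0, 0, -0.1], [0, 0, 0, 0, -0.1], [0, 0, 0, 0, -0.1]],
])

```text
time: 29.15
tool_pos: [0.5065, 0.3151, 0.0208]
tool_rot: [0.314, 1.565, -1.252]
contact_force: [0.9, -0.3, -0.0]
opening: 0.0547
```

```bash
python3 d.py 506.2 315 17.5
python3 - <<'E'
from h import *
for n in("top","side"):
    im=robot.read_camera(n);a=im[150:270,130:290] if n=="top" else im[80:230,180:380]
    cv2.imwrite(f"pics/{n}7.png",cv2.resize(a[:,:,::-1],None,fx=4,fy=4,interpolation=cv2.INTER_CUBIC))
E
```

```text
t 29.15 tcp [506.5 315.1  20.8] yaw 0.32 tilt [ 1.8 -5.4] q [ 0.43  0.69  1.55 -0.01  0.9   0.43] F [ 0.9 -0.3 -0. ] open 54.7
tool delta mm [ 3.3 -0.3  0.1]
```

View pics/side7.png

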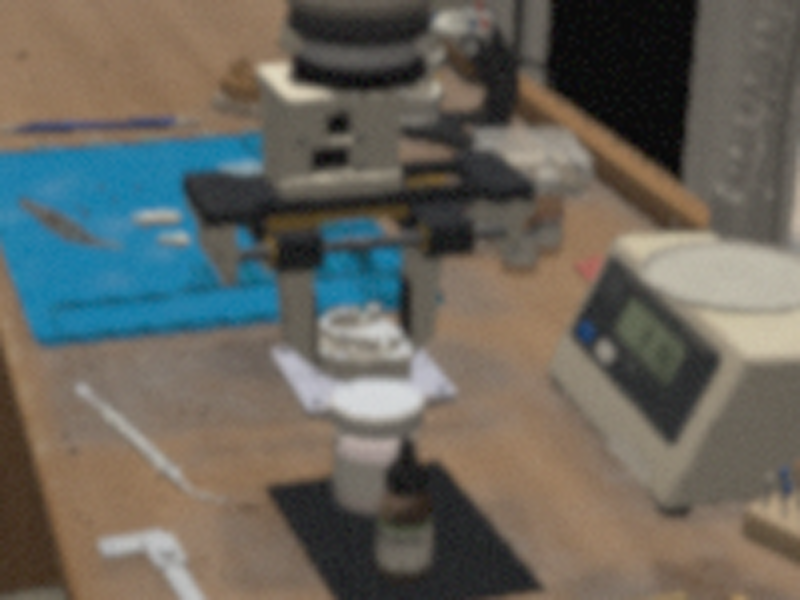

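play_rows([
  [[0.002, 0, 0, 0, -0.1], [0.0015, 0, 0, 0, -0.1], [0, 0, 0, 0, -0.1], [0, 0, 0, 0, 0.3], [0, 0, 0, 0, 0.4], [0, 0, 0, 0, 0.5], [0, 0, 0, 0, 0.55], [-0.01, 0, 0, 0, 0.55], [-0.02, 0, 0, 0, 0.55], [-0.03, 0, 0, 0, 0.55]],
])

```text
time: 30.25
tool_pos: [0.5042, 0.3143, 0.0759]
tool_rot: [-0.557, 1.56, -2.123]
contact_force: [0.2, 0.2, -0.9]
opening: 0.071
```

```bash
python3 d.py 465 96 120
```

```text
t 30.25 tcp [504.2 314.3  75.9] yaw 0.31 tilt [-5.4 -8.8] q [ 0.43  0.62  1.51 -0.01  1.02  0.43] F [ 0.2  0.2 -0.9] open 71.0
tool delta mm [-41.9 -40.7 218.4]
```

```bash
python3 - <<'E'
import numpy as np
for i in range(10):
    t=np.radians(0.3-8.6*i);dx,dy=-4,-22
    print(round(dx*np.cos(t)+dy*np.sin(t),1),round(dx*np.sin(t)-dy*np.cos(t),1))
E
```

```text
-4.1 22.0
-0.8 22.3
2.6 22.2
5.9 21.6
9.0 20.5
12.0 18.9
14.7 16.9
17.0 14.5
19.0 11.8
20.6 8.8
```

play_rows([
  [[-0.045, -0.0041, 0.022, 8.5, 0.55], [0, -0.0008, 0.0223, 8.5, 0.1], [0, 0.0026, 0.0222, 8.5, 0.1], [0, 0.0059, 0.0216, 8.5, 0.1], [0, 0.009, 0.0205, 8.5, 0.1], [0, 0.012, 0.0189, 8.5, 0.1], [0, 0.0147, 0.0169, 8.5, 0.1], [0, 0.017, 0.0145, 8.5, 0.1], [0, 0.019, 0.0118, 8.5, 0.1], [0, 0.0206, 0.0088, 8.5, 0.1]],
])

```text
time: 31.25
tool_pos: [0.4667, 0.0912, 0.1374]
tool_rot: [2.91, 1.555, -0.158]
contact_force: [0.2, -0.5, 0.4]
opening: 0.0504
```

```bash
python3 d.py 465 95.5 100
python3 - <<'E'
from h import *
for n in("top","side"):
    im=robot.read_camera(n);cv2.imwrite(f"pics/{n}8f.png",im[:,:,::-1]);a=im[150:270,130:290] if n=="top" else im[80:230,180:380]
    cv2.imwrite(f"pics/{n}8.png",cv2.resize(a[:,:,::-1],None,fx=4,fy=4,interpolation=cv2.INTER_CUBIC))
E
```

```text
t 31.25 tcp [466.7  91.2 137.4] yaw -85.76 tilt [15.5 -2.5] q [ 0.03  0.34  1.8  -0.    0.98  1.53] F [ 0.2 -0.5  0.4] open 50.4
tool delta mm [37.4 -4.6  2. ]
```

View pics/top8.png

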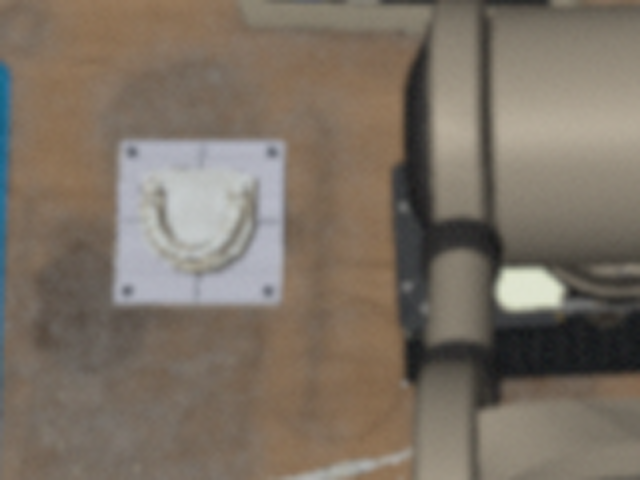

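View pics/side8.png

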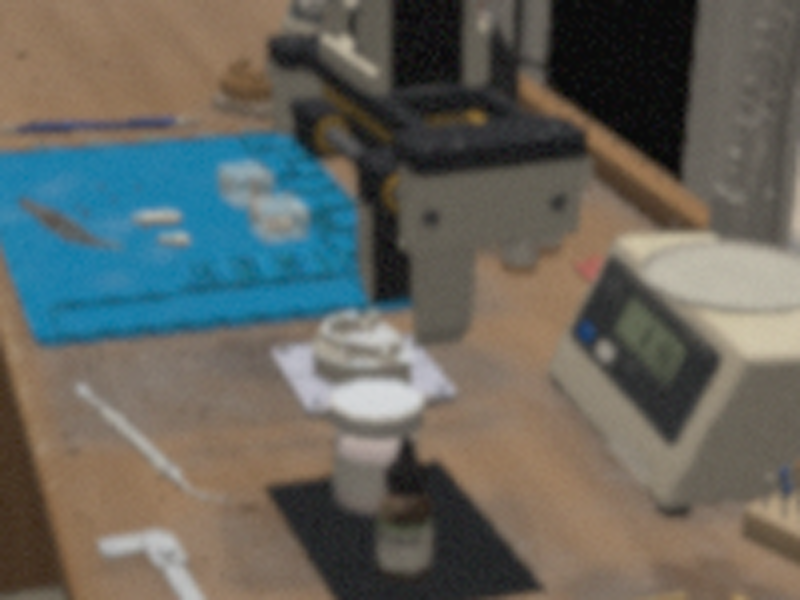

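```bash
cat > cast.py <<'E'
from h import *
import sys
im=cv2.imread(sys.argv[1] if len(sys.argv)>1 else "pics/top8f.png")
s=.00025
for h in (.010,.015,.020,.028):
    r=rectify("top",im,.012+h,.456,.556,.264,.364,s)
    g=cv2.GaussianBlur(r,(0,0),3).astype(float);d=g[...,0]-g[...,2]
    if h==.010:
        cv2.imwrite("pics/d.png",np.clip(d*4+128,0,255).astype(np.uint8)); print(d[200,::25].round(),d[::25,200].round())
    m=(d<2).astype(np.uint8)
    m[:60]=0;m[-60:]=0;m[:,:60]=0;m[:,-60:]=0
    m=cv2.morphologyEx(m,cv2.MORPH_OPEN,np.ones((9,9)))
    n,l,st,ce=cv2.connectedComponentsWithStats(m);i=1+np.argmax(st[1:,4])
    y0,y1=.364-st[i][0]*s,.364-(st[i][0]+st[i][2])*s;x1,x0=.556-st[i][1]*s,.556-(st[i][1]+st[i][3])*s
    print(h,"x",x0,x1,(x0+x1)/2,"y",y1,y0,(y0+y1)/2)
    if h==.02:
        cv2.imwrite("pics/castm.png",np.hstack([r,cv2.merge([(l==i).astype(np.uint8)*255]*3)]))
        B=[]
        for c in range(st[i][0]+35,st[i][0]+st[i][2]-35,3): B.append((.364-c*s,.556-np.where(l[:,c]==i)[0][0]*s))
        B=np.array(B);print("back slope dx/dy",np.polyfit(B[:,0],B[:,1],1)[0])
E
python3 cast.py
```

```text
[-29. -16.  12.   6.  -3.  -9.   3.   2.   2.   3.   0.  -2. -12.  -1.
  12.  11.] [-22.  -9.  13.  12.   2.   2.   3.   2.   2.   4.   2.   1. -19.   8.
  12.   7.]
0.01 x 0.47575000000000006 0.531 0.503375 y 0.282 0.34525 0.313625
0.015 x 0.47500000000000003 0.53 0.5025000000000001 y 0.28099999999999997 0.344 0.3125
0.02 x 0.47450000000000003 0.529 0.50175 y 0.28025 0.34299999999999997 0.311625
back slope dx/dy -0.46211880839062575
0.028 x 0.47325000000000006 0.5275000000000001 0.500375 y 0.27899999999999997 0.34125 0.310125
```

View pics/castm.png

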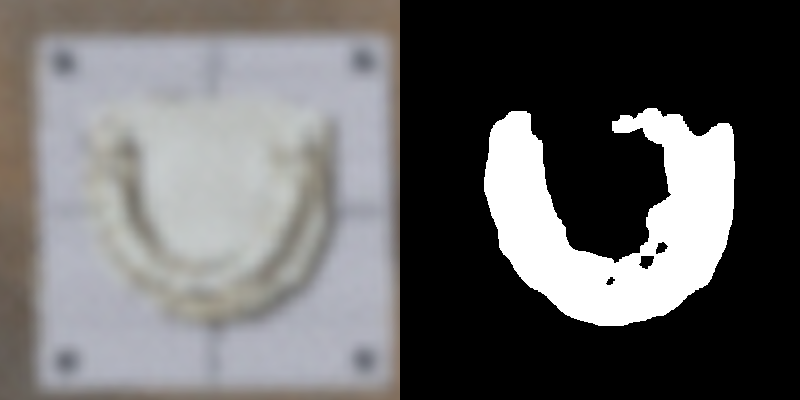

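play_rows([
  [[0, -0.0045, 0.002, 4.4, 0.1], [0, 0, 0, 0, 0.1], [-0.05, 0, 0, 0, 0.1], [0, 0, 0, 0, 0.1], [0.01, 0, 0, 0, 0.1], [0.01, 0, 0, 0, 0.1], [0.01, 0, 0, 0, 0.1], [0.01, 0, 0, 0, 0.1], [0.01, 0, 0, 0, 0.1], [0.01, 0, 0, 0, 0.1]],
])

```text
time: 32.35
tool_pos: [0.4647, 0.0972, 0.1237]
tool_rot: [3.01, 1.555, -0.114]
contact_force: [0.2, -0.1, -1.3]
opening: 0.0509
```

```bash
python3 d.py 465 95 100; python3 - <<'E'
from h import *
print(proj("side",[[.465,.095,.076],[.465,.095,.003]]))
print(robot.spot_in("side","dropper"))
E
```

```text
t 32.35 tcp [464.7  97.2 123.7] yaw -88.96 tilt [15.3 -1.7] q [ 0.05  0.36  1.82 -0.    0.95  1.6 ] F [ 0.2 -0.1 -1.3] open 50.9
tool delta mm [23.7  2.1  0.1]
[[279.79427567 189.41326644]
 [279.12522356 222.99864925]]
[{'point': [282.9, 208.4], 'score': 0.76}, {'point': [269.7, 167.1], 'score': 0.61}]
```

play_rows([
  [[0.01, 0.002, 0, 1.2, 0.1], [0.01, 0, 0, 0, 0.1], [0.01, 0, 0, 0, 0.1], [0.01, 0, 0, 0, 0.1], [0.01, 0, 0, 0, 0.1], [0.01, 0, 0, 0, 0.1], [0.01, 0, 0, 0, 0.1], [0.01, 0, 0, 0, 0.1], [0.006, 0, 0, 0, 0.1], [0, 0, 0, 0, 0.1]],
])

```text
time: 33.4
tool_pos: [0.4644, 0.0949, 0.0279]
tool_rot: [2.956, 1.561, -0.187]
contact_force: [-0.8, -0.8, 1.0]
opening: 0.0504
```

```bash
python3 d.py 465 95 22
```

```text
t 33.4 tcp [464.4  94.9  27.9] yaw -90.11 tilt [10.1 -1.9] q [ 0.04  0.52  1.91 -0.    0.71  1.62] F [-0.8 -0.8  1. ] open 50.4
tool delta mm [ 5.9 -0.1 -0.5]
```

play_rows([
  [[0.003, 0, 0, 0, 0.1], [0.003, 0, 0, 0, 0.1], [0, 0, 0, 0, 0], [0, 0, 0, 0, -0.3], [0, 0, 0, 0, -0.5], [0, 0, 0, 0, -0.6], [0, 0, 0, 0, -0.6], [0, 0, 0, 0, -0.6], [0, 0, 0, 0, -0.6], [0, 0, 0, 0, -0.6]],
], grip_force=15)

```text
time: 34.4
tool_pos: [0.4656, 0.095, 0.0227]
tool_rot: [3.009, 1.557, -0.134]
contact_force: [0.0, -0.5, -0.4]
opening: 0.0258
```

```bash
python3 d.py 475.2 -76.4 110
```

```text
t 34.4 tcp [465.6  95.   22.7] yaw -90.11 tilt [13.2 -1.8] q [ 0.04  0.53  1.91 -0.    0.69  1.62] F [ 0.  -0.5 -0.4] open 25.8
tool delta mm [-86.9 171.5 -11. ]
```

play_rows([
  [[-0.01, 0, 0, 0, -0.6], [-0.02, 0, 0, 0, -0.6], [-0.02, 0, 0, 0, -0.6], [-0.02, 0.01, 0, 0, -0.6], [-0.01, 0.025, -0.002, 0, -0.6], [0, 0.03, -0.002, 0, -0.6], [0, 0.03, -0.002, 0, -0.6], [0, 0.03, -0.002, 0, -0.6], [0, 0.025, -0.002, 0, -0.6], [0, 0.012, 0, 0, -0.6]],
])

```text
time: 35.4
tool_pos: [0.4754, -0.071, 0.1133]
tool_rot: [2.965, 1.552, -0.173]
contact_force: [-0.6, 0.4, -0.7]
opening: 0.0256
```

```bash
python3 d.py 475.2 -76.4 60
```

```text
t 35.4 tcp [475.4 -71.  113.3] yaw -89.82 tilt [18.9 -3.3] q [-0.31  0.38  1.82  0.    0.92  1.26] F [-0.6  0.4 -0.7] open 25.6
tool delta mm [53.3  5.2  1.2]
```

play_rows([
  [[0.01, 0.003, 0, 0.3, -0.6], [0.01, 0.002, 0, 0, -0.6], [0.01, 0, 0, 0, -0.6], [0.01, 0, 0, 0, -0.6], [0.01, 0, 0, 0, -0.6], [0.01, 0, 0, 0, -0.6], [0.01, 0, 0, 0, -0.6], [0.008, 0, 0, 0, -0.6], [0.003, 0, 0, 0, -0.6], [0, 0, 0, 0, -0.6]],
])

```text
time: 36.4
tool_pos: [0.4754, -0.073, 0.0242]
tool_rot: [3.071, 1.556, -0.071]
contact_force: [-0.5, -0.1, 0.7]
opening: 0.0259
```

```bash
python3 d.py 475.2 -76.4 23.7
```

```text
t 36.4 tcp [475.4 -73.   24.2] yaw -90.02 tilt [15.  -1.1] q [-0.31  0.53  1.9   0.01  0.7   1.25] F [-0.5 -0.1  0.7] open 25.9
tool delta mm [0.5 3.4 0.2]
```

play_rows([
  [[-0.003, 0.002, 0, 0, -0.6], [0, 0.002, 0, 0, -0.6], [0, 0, 0, 0, -0.6], [0, 0, 0, 0, -0.6], [0, 0, 0, 0, -0.6], [0, 0, 0, 0, -0.6], [0, 0, 0, 0, -0.6], [0, 0, 0, 0, -0.6], [0, 0, 0, 0, -0.6], [0, 0, 0, 0, -0.6]],
])

```text
time: 37.4
tool_pos: [0.4766, -0.0779, 0.0291]
tool_rot: [3.018, 1.552, -0.124]
contact_force: [-0.4, 0.7, -0.9]
opening: 0.0254
```

```bash
python3 d.py 475.2 -76.4 23.7
```

```text
t 37.4 tcp [476.6 -77.9  29.1] yaw -90.04 tilt [18.6 -2.3] q [-0.32  0.52  1.89  0.01  0.71  1.24] F [-0.4  0.7 -0.9] open 25.4
tool delta mm [ 5.4 -1.5  1.5]
```

play_rows([
  [[0.002, -0.0012, 0.001, 0, -0.6], [0.002, 0, 0, 0, -0.6], [0, 0, 0, 0, -0.6], [0, 0, 0, 0, -0.6], [0, 0, 0, 0, -0.6], [0, 0, 0, 0, -0.6], [0, 0, 0, 0, -0.6], [0, 0, 0, 0, -0.6], [0, 0, 0, 0, -0.6], [0, 0, 0, 0, -0.6]],
])

```text
time: 38.4
tool_pos: [0.4755, -0.0766, 0.0246]
tool_rot: [3.023, 1.552, -0.119]
contact_force: [0.1, -0.2, -0.5]
opening: 0.0256
```

```bash
python3 d.py 475.2 -76.4 23.7
python3 - <<'E'
from h import *
im=robot.read_camera("side");cv2.imwrite("pics/side9f.png",im[:,:,::-1]);b=cv2.imread("pics/side0.png")
f=lambda a:cv2.resize(a[200:290,270:370],None,fx=4,fy=4,interpolation=cv2.INTER_CUBIC)
cv2.imwrite("pics/side9.png",np.hstack([f(b),f(im[:,:,::-1])]))
E
```

```text
t 38.4 tcp [475.5 -76.6  24.6] yaw -90.04 tilt [18.3 -2.2] q [-0.32  0.53  1.9   0.01  0.7   1.25] F [ 0.1 -0.2 -0.5] open 25.6
tool delta mm [ 0.9 -0.2  0.3]
```

View pics/side9.png

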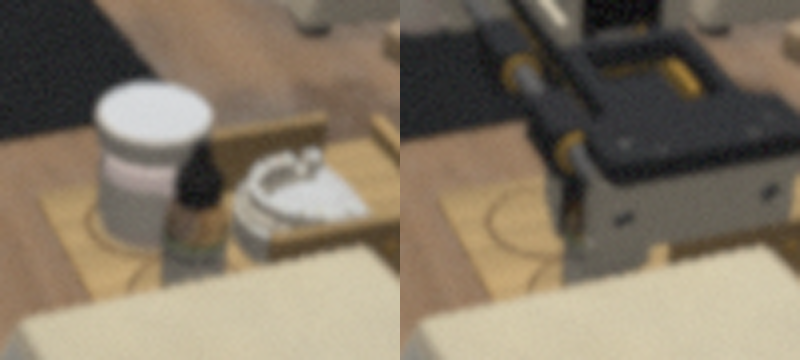

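Good; lower the last mm, release and rise.

play_rows([
  [[0.0012, 0, 0, 0, -0.6], [0, 0, 0, 0, -0.6], [0, 0, 0, 0, -0.4], [0, 0, 0, 0, -0.2], [0, 0, 0, 0, 0], [0, 0, 0, 0, 0], [-0.01, 0, 0, 0, 0], [-0.02, 0, 0, 0, 0], [-0.03, 0, 0, 0, 0], [-0.04, 0, 0, 0, 0]],
])

```text
time: 39.45
tool_pos: [0.4704, -0.0754, 0.1234]
tool_rot: [-2.967, 1.563, 0.173]
contact_force: [1.3, 0.2, 0.0]
opening: 0.0458
```

```bash
python3 d.py 473 172 120
python3 - <<'E'
from h import *
im=robot.read_camera("side")[:,:,::-1];cv2.imwrite("pics/side10f.png",im);b=cv2.imread("pics/side0.png")
f=lambda a:cv2.resize(a[200:290,270:370],None,fx=4,fy=4,interpolation=cv2.INTER_CUBIC)
cv2.imwrite("pics/side10.png",np.hstack([f(b),f(im)]))
E
```

```text
t 39.45 tcp [470.4 -75.4 123.4] yaw -90.05 tilt [7.6 1.3] q [-0.32  0.37  1.81  0.    0.96  1.25] F [1.3 0.2 0. ] open 45.8
tool delta mm [   3.8 -247.4   -2.3]
```

View pics/side10.png

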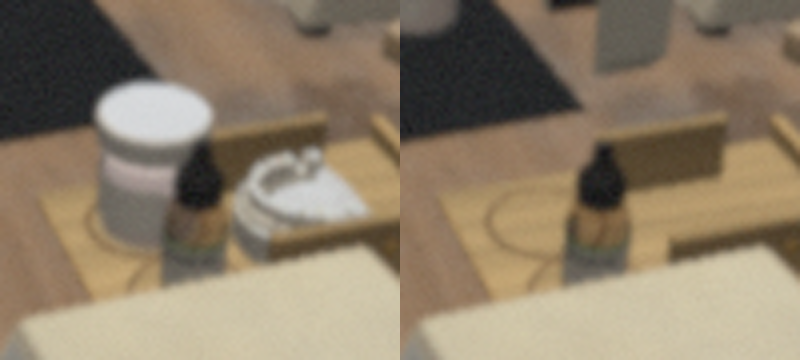

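play_rows([
  [[0, -0.025, 0, -8.5, 0.4], [0, -0.0247, -0.0037, -8.5, 0.4], [0, -0.0239, -0.0073, -8.5, 0.5], [0, -0.0225, -0.011, -8.5, 0.5], [0, -0.0207, -0.014, -8.5, 0.5], [0, -0.0183, -0.017, -8.5, 0.5], [0, -0.0154, -0.0197, -8.5, 0.5], [0, -0.0125, -0.0217, -8.5, 0.5], [0, -0.009, -0.0233, -8.5, 0.5], [0, -0.0056, -0.0244, -8.5, 0.5]],
])

```text
time: 40.5
tool_pos: [0.4766, 0.1796, 0.1398]
tool_rot: [1.492, 1.534, -0.148]
contact_force: [0.8, 0.1, 0.7]
opening: 0.069
```

```bash
python3 d.py 473 172 100
python3 - <<'E'
from h import *
b=cv2.imread("pics/top0.png")
im=robot.read_camera("top")[:,:,::-1];cv2.imwrite("pics/top11f.png",im)
f=lambda a:cv2.resize(a[160:250,310:400],None,fx=4,fy=4,interpolation=cv2.INTER_CUBIC)
cv2.imwrite("pics/top11.png",np.hstack([f(b),f(im)]))
for n,i0,i1,x0,x1,y0,y1 in(("top",b,im,356,372,210,232),("side",cv2.imread("pics/side0.png"),cv2.imread("pics/side10f.png"),312,327,236,262)):
    t=i0[y0:y1,x0:x1];r=cv2.matchTemplate(i1[y0-8:y1+8,x0-8:x1+8],t,cv2.TM_CCOEFF_NORMED);_,v,_,p=cv2.minMaxLoc(r)
    px,py=p
    sub=lambda a,b,c:(a-c)/(2*(a-2*b+c))
    print(n,v,px-8+sub(r[py,px-1],r[py,px],r[py,px+1]),py-8+sub(r[py-1,px],r[py,px],r[py+1,px]))
E
```

```text
t 40.5 tcp [476.6 179.6 139.8] yaw -3.96 tilt [36.8 -5.5] q [ 0.22  0.39  1.72 -0.02  1.    0.3 ] F [0.8 0.1 0.7] open 69.0
tool delta mm [39.7 -4.5  7.7]
top 0.9926490783691406 0.15233223 -0.22484311
side 0.933443009853363 0.6414875 -0.14203304
```

View pics/top11.png

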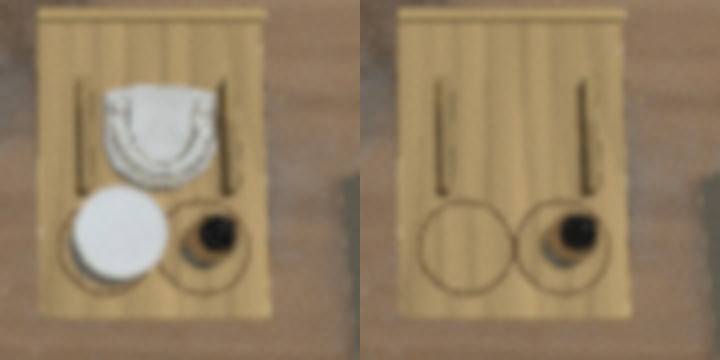

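play_rows([
  [[0, -0.004, 0.007, -4.2, 0.5], [0, 0, 0, 0, 0.5], [-0.05, 0, 0, 0, 0.5], [0, 0, 0, 0, 0.5], [0.01, 0, 0, 0, 0.5], [0.01, 0, 0, 0, 0.5], [0.01, 0, 0, 0, 0.5], [0.01, 0, 0, 0, 0.5], [-0.05, 0, 0, 0, 0.5], [0, 0, 0, 0, 0.5]],
])

```text
time: 41.55
tool_pos: [0.4682, 0.1762, 0.1949]
tool_rot: [1.408, 1.54, -0.158]
contact_force: [1.4, 0.2, 0.6]
opening: 0.0685
```

```bash
python3 d.py 473.5 172.5 100
```

```text
t 41.55 tcp [468.2 176.2 194.9] yaw 0.27 tilt [30.3 -4.8] q [ 0.21  0.31  1.66 -0.01  1.14  0.21] F [1.4 0.2 0.6] open 68.5
tool delta mm [95.1  2.4  3.3]
```

play_rows([
  [[0.01, 0.002, 0.003, 0, 0.5], [0.01, 0, 0, 0, 0.5], [0.01, 0, 0, 0, 0.5], [0.01, 0, 0, 0, 0.5], [0.01, 0, 0, 0, 0.5], [0.01, 0, 0, 0, 0.5], [0.01, 0, 0, 0, 0.5], [-0.05, 0, 0, 0, 0.5], [0, 0, 0, 0, 0.5], [0.01, 0, 0, 0, 0.5]],
])

```text
time: 42.55
tool_pos: [0.4688, 0.172, 0.151]
tool_rot: [1.176, 1.551, -0.391]
contact_force: [0.6, 1.4, 0.1]
opening: 0.069
```

```bash
python3 d.py 473.5 172.5 100
```

```text
t 42.55 tcp [468.8 172.  151. ] yaw 0.22 tilt [18.  -7.4] q [ 0.21  0.37  1.72 -0.01  1.04  0.21] F [0.6 1.4 0.1] open 69.0
tool delta mm [51.1  3.8 -0.8]
```

play_rows([
  [[0.01, 0.002, 0, 0, 0.5], [0.01, 0.001, 0, 0, 0.5], [0.01, 0, 0, 0, 0.5], [0.01, 0, 0, 0, 0.5], [0.01, 0, 0, 0, 0.5], [0.01, 0, 0, 0, 0.5], [0.01, 0, 0, 0, 0.5], [0.01, 0, 0, 0, 0.5], [0.01, 0, 0, 0, 0.5], [0.005, 0, 0, 0, 0.5]],
])

```text
time: 43.55
tool_pos: [0.4715, 0.1707, 0.0434]
tool_rot: [0.957, 1.556, -0.61]
contact_force: [0.3, 0.4, -0.6]
opening: 0.0688
```

```bash
python3 d.py 473.5 172.5 38
```

```text
t 43.55 tcp [471.5 170.7  43.4] yaw 0.22 tilt [12.3 -8.6] q [ 0.2   0.53  1.82 -0.02  0.78  0.21] F [ 0.3  0.4 -0.6] open 68.8
tool delta mm [ 5.5  2.  -1.8]
```

play_rows([
  [[0.003, 0.001, -0.0015, 0, 0.5], [0.002, 0, 0, 0, 0.5], [0, 0, 0, 0, 0.5], [0, 0, 0, 0, 0.2], [0, 0, 0, 0, -0.1], [0, 0, 0, 0, -0.2], [0, 0, 0, 0, -0.2], [0, 0, 0, 0, -0.2], [0, 0, 0, 0, -0.2], [0, 0, 0, 0, -0.2]],
], grip_force=20)

```text
time: 44.55
tool_pos: [0.4733, 0.1725, 0.0386]
tool_rot: [1.042, 1.555, -0.525]
contact_force: [-0.9, -0.6, -1.5]
opening: 0.0465
```

```bash
python3 d.py 474.8 -26.8 120
```

```text
t 44.55 tcp [473.3 172.5  38.6] yaw 0.22 tilt [14.  -8.1] q [ 0.2   0.54  1.82 -0.02  0.77  0.21] F [-0.9 -0.6 -1.5] open 46.5
tool delta mm [-79.7   1.9 199.9]
```

play_rows([
  [[-0.01, 0, 0, 0, -0.3], [-0.02, 0, 0, 0, -0.3], [-0.02, 0, 0, 0, -0.3], [-0.02, 0, 0.02, 0, -0.3], [-0.01, 0, 0.03, 0, -0.3], [0, 0, 0.03, 0, -0.3], [0, 0, 0.03, 0, -0.3], [0, 0, 0.03, 0, -0.3], [0, 0, 0.03, 0, -0.3], [0, 0, 0.02, 0, -0.3]],
])

```text
time: 45.55
tool_pos: [0.4737, -0.021, 0.1302]
tool_rot: [1.143, 1.549, -0.417]
contact_force: [0.1, 0.1, -1.3]
opening: 0.0465
```

```bash
python3 d.py 474.8 -26.8 60
```

```text
t 45.55 tcp [473.7 -21.  130.2] yaw 0.58 tilt [20.  -8.9] q [-0.2   0.35  1.82 -0.01  0.96 -0.21] F [ 0.1  0.1 -1.3] open 46.5
tool delta mm [70.3 -0.3  5.2]
```

play_rows([
  [[0, 0, 0.005, 0.3, -0.3], [0.01, 0, 0, 0, -0.3], [0.01, 0, 0, 0, -0.3], [0.01, 0, 0, 0, -0.3], [0.01, 0, 0, 0, -0.3], [0.01, 0, 0, 0, -0.3], [0.01, 0, 0, 0, -0.3], [0.01, 0, 0, 0, -0.3], [0.005, 0, 0, 0, -0.3], [0, 0, 0, 0, -0.3]],
])

```text
time: 46.55
tool_pos: [0.4743, -0.0249, 0.0485]
tool_rot: [1.156, 1.551, -0.409]
contact_force: [-0.0, -0.1, -1.0]
opening: 0.0465
```

```bash
python3 d.py 474.8 -26.8 40
```

```text
t 46.55 tcp [474.3 -24.9  48.5] yaw 0.3 tilt [17.8 -7.7] q [-0.21  0.48  1.9  -0.01  0.75 -0.21] F [-0.  -0.1 -1. ] open 46.5
tool delta mm [8.6 0.3 1.9]
```

play_rows([
  [[0.003, 0, 0.0018, 0, -0.3], [0.002, 0, 0, 0, -0.3], [0.002, 0, 0, 0, -0.3], [0.001, 0, 0, 0, -0.3], [0, 0, 0, 0, -0.3], [0, 0, 0, 0, -0.3], [0, 0, 0, 0, -0.3], [0, 0, 0, 0, -0.3], [0, 0, 0, 0, -0.3], [0, 0, 0, 0, -0.3]],
])

```text
time: 47.55
tool_pos: [0.4758, -0.0273, 0.0414]
tool_rot: [1.187, 1.548, -0.379]
contact_force: [-0.0, -0.1, -0.1]
opening: 0.0465
```

```bash
python3 d.py 474.8 -26.8 39.6
```

```text
t 47.55 tcp [475.8 -27.3  41.4] yaw 0.28 tilt [21.3 -8.5] q [-0.22  0.49  1.9  -0.01  0.73 -0.22] F [-0.  -0.1 -0.1] open 46.5
tool delta mm [ 1.8 -1.  -0.5]
```

play_rows([
  [[0.001, -0.001, -0.0005, 0, -0.3], [0.0015, 0, 0, 0, -0.3], [0, 0, 0, 0, -0.2], [0, 0, 0, 0, 0.1], [0, 0, 0, 0, 0.3], [0, 0, 0, 0, 0.4], [0, 0, 0, 0, 0.4], [-0.01, 0, 0, 0, 0.4], [-0.02, 0, 0, 0, 0.4], [-0.03, 0, 0, 0, 0.4]],
])

```text
time: 48.55
tool_pos: [0.4713, -0.0259, 0.0987]
tool_rot: [1.105, 1.555, -0.461]
contact_force: [-0.1, -0.4, -0.5]
opening: 0.0639
```

```bash
python3 d.py 474.8 -26.8 39.6
```

```text
t 48.55 tcp [471.3 -25.9  98.7] yaw 0.27 tilt [14.2 -7.1] q [-0.21  0.39  1.85 -0.01  0.88 -0.22] F [-0.1 -0.4 -0.5] open 63.9
tool delta mm [59.1  2.7  0.5]
```

play_rows([
  [[-0.03, 0, 0, 0, 0.4], [-0.04, 0, -0.01, 0, 0.4], [-0.02, 0, -0.02, 0, 0.4], [0, 0, -0.03, 0, 0.4], [0, 0, -0.03, 0, 0.5], [0, 0, -0.03, 0, 0.5], [0, 0, -0.03, 0, 0.5], [0, 0, -0.02, 0, 0.5], [0, 0, -0.01, 0, 0.5], [0, 0, 0, 0, 0.5]],
])

```text
time: 49.55
tool_pos: [0.4709, 0.1607, 0.2035]
tool_rot: [1.33, 1.539, -0.238]
contact_force: [-1.0, -0.2, -0.8]
opening: 0.0692
```

```bash
python3 d.py 506 314 120
python3 - <<'E'
from h import *
b=cv2.imread("pics/top0.png");bs=cv2.imread("pics/side0.png")
im=robot.read_camera("top")[:,:,::-1];cv2.imwrite("pics/top12f.png",im)
i2=robot.read_camera("side")[:,:,::-1];cv2.imwrite("pics/side12f.png",i2)
f=lambda a:cv2.resize(a[160:250,310:400],None,fx=4,fy=4,interpolation=cv2.INTER_CUBIC)
g=lambda a:cv2.resize(a[200:290,275:365],None,fx=4,fy=4,interpolation=cv2.INTER_CUBIC)
cv2.imwrite("pics/cmp12.png",np.hstack([f(b),f(im)]));cv2.imwrite("pics/cmp12s.png",np.hstack([g(bs),g(i2)]))
sub=lambda a,b,c:(a-c)/(2*(a-2*b+c))
for n,i0,i1,x0,x1,y0,y1 in(("top drop",b,im,356,372,210,232),("top jar",b,im,324,353,203,233),("side drop",bs,i2,312,327,236,262),("side jar",bs,i2,293,324,220,250),("top rackedge",b,im,320,380,150,175)):
    t=i0[y0:y1,x0:x1];r=cv2.matchTemplate(i1[y0-8:y1+8,x0-8:x1+8],t,cv2.TM_CCOEFF_NORMED);_,v,_,p=cv2.minMaxLoc(r);px,py=p
    print(n,round(v,3),px-8+sub(r[py,px-1],r[py,px],r[py,px+1]),py-8+sub(r[py-1,px],r[py,px],r[py+1,px]))
E
```

```text
t 49.55 tcp [470.9 160.7 203.5] yaw 0.13 tilt [31.  -7.5] q [ 0.18  0.3   1.66 -0.01  1.16  0.19] F [-1.  -0.2 -0.8] open 69.2
tool delta mm [  83.4   32.9 -153.9]
top drop 0.993 0.14967671 -0.21600945
top jar 0.979 -0.0785577 -0.37466446
side drop 0.972 0.53798467 -0.23735452
side jar 0.993 0.41813153 -0.097221635
top rackedge 0.995 0.06369265 0.009343318
```

View pics/cmp12.png

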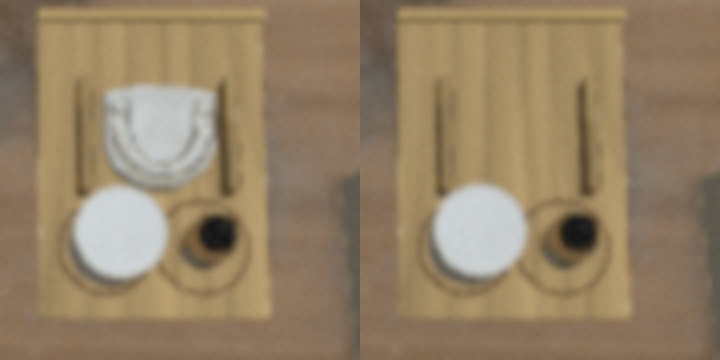

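View pics/cmp12s.png

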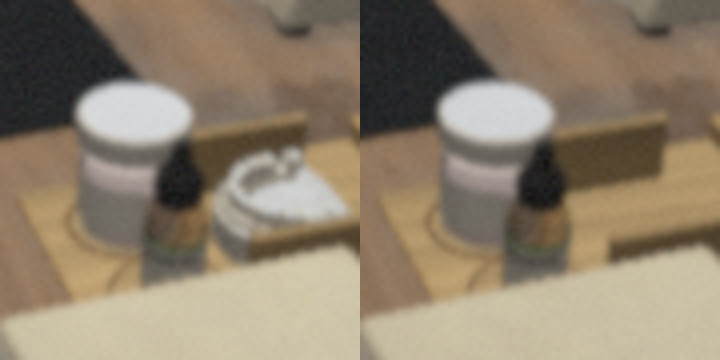

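```bash
python3 - <<'E'
import cv2
a=cv2.imread("pics/side12f.png")[80:300,170:400];cv2.imwrite("pics/fin.png",cv2.resize(a,None,fx=2.7,fy=2.7,interpolation=cv2.INTER_CUBIC))
E
```

```text
(no output)
```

View pics/fin.png

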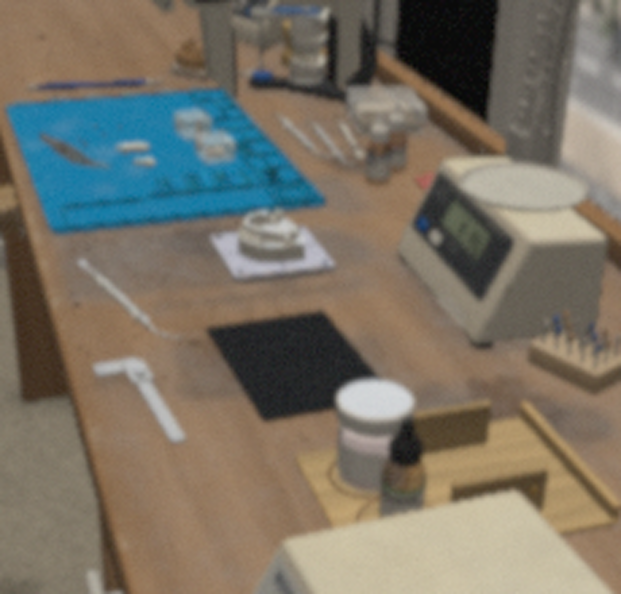

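```bash
python3 - <<'E'
from cell import robot
print(robot.hand_in()); print(robot.observe()["time"])
E
```

```text
the job is handed in; nothing more can be done
None
the job is handed in; nothing more can be done
```

I moved the jar and then the bottle to the mat, set the jaw on the scan plate, and put the bottle and jar back in the rack. I then let go of everything and handed the job in at about 50 s. No verdict came back.

- **Jar and bottle:** compared with the first pictures, both stand upright within about 1 mm of where they started. The top view puts the bottle about 0.5 mm off and the jar about 0.8 mm. The side view reads slightly more, at about half a pixel (roughly 1 mm).
- **Jaw:** it stands teeth up on the plate, and the gripper was within about 0.1° of the plate's edges when it let go. The gripper position puts it on centre. The top camera puts it about 1.5 mm off in x and 1 mm in y. I left that small disagreement uncorrected, because moving the jaw again after the jar and bottle were back would have broken the order you asked for.
- **Arm:** the last side picture shows the mat empty. The gripper was clear of everything, about 0.2 m above the work surface. The tool drifted up to about 2° out of vertical during fast moves. It was within about 1.3° at every grasp and release.

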